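# Complete the carton layer on the packing turntable and hold it turned to the pointer

### The arm

A 6-joint arm with a two-finger parallel gripper is mounted at the origin on the work surface; the furniture and walls round the work are solid. World frame = base frame: x ahead of the robot, y to its left, z up, the work surface at z = 0. Lengths are in m, angles in rad, forces in N, time in s.
With the tool pointing down it reaches from about 0.35 to 0.775 m from the base axis. Payload 5.5 kg.
Tool frame: the origin (TCP) lies on the centre line of the jaws, within the pads' length; the fingertips stand 8 mm ahead of it and the grasp point (between the pads) lies 11 mm behind it; z points along the fingers, y is the direction in which the jaws open and shut (so a half turn about z gives the same grasp; the last joint's range is limited). The gripper opens to 85 mm and grips with 20 to 120 N. Pads are 22 mm wide; open, the fingers measure 114 mm over their backs; the gripper's body (76 mm by 85 mm) begins 54 mm behind the grasp point. The pads swing forward as they close: fully open they stand 13 mm farther back than shut.
Start: joints at [-1.345, 0.313, 0.046, 1.304, 0, 1.431], TCP at [0.206, -0.537, 0.209] pointing down, gripper open.
Joint ranges: [-2.76, 2.76], [-0.86, 1.69], [-1.03, 1.26], [-2.2, 2.34], [-1.47, 1.5], [-3.14, 3.14]. Speed limits (rad/s): [2.57, 2.57, 3.14, 3.14, 3.14, 3.14].

### API

Orientations are given as a unit quaternion [w, x, y, z].
In Python, from workcell import env gives the robot as it stands. The module is installed in compiled form; this text tells all that it offers.
- The arm moves only by the tool play_rows, never from a script. Its argument "steps" is a list of rows, each an object with "claw": the closure in counts, from 0 (fully open) to 255 (shut); "dp": the shift along the tool's x, y, z in m, a list of three; "angular": the turn, a rotation vector about the tool's x, y, z in degrees, a list of three. In form: [{"claw": claw, "dp": [dx, dy, dz], "angular": [wx, wy, wz]}, ...]. A call has exactly 8 rows; each row shifts and turns the commanded pose from where the row before left it, along the tool's axes as they then stand; what a row does not reach is not made up. A row lasts 1/12 s, in which the tool goes at most 41.7 mm and 7.16 degrees, less where a joint would pass 70% of its speed; a pose out of reach is approached as far as the arm can. A call is refused whole if a number of a shift passes 0.0417 or a number of a turn 7.16, either way. A call with a gripper value outside its range is refused whole. The fingers move at their own pace and stop on an object; "force" is the grip in N (left out, the last holds). Time passes only in rows, so rows that do not move let the fingers close, or fill a call up. It gives the time, the measured TCP pose, the force and the opening at its end, in the units of the state.
- env.get_state(): the state, without advancing time (a new reading comes with each control period).
- env.read_camera(name): name is "scene" or "top" or "wrist"; returns (picture, depth): 420x560x3 uint8, red, green, blue; 420x560 float32, m along the optical axis (not along the pixel's ray), 0 where there is no reading.
- env.calibration(name): a dict with "fx", "fy", "cx", "cy" (pixels), "world_from_camera" (4x4, takes a point from camera to world coordinates); the wrist camera has in their place "hand_eye" (4x4, takes a point from camera to tool coordinates, whose origin is the TCP and whose axes are the flange's). Camera axes: x right, y down, z forward; pixel columns grow to the right and rows downward; lengths in m; the calibration is good to about 2 mm. A picture is of the moment at which its call begins: read the wrist's pose just before it. calibration takes no time and is no camera call.
- env.hand_in(): hands the job in, once; it reports no verdict.
The state is a dict: "clock": time; "joint_pos": joint angles; "qvel": joint speeds; "tau": joint torques, N m; "tcp_pos": TCP position; "orientation": TCP orientation; "wrist_force": force on the tool from outside, world axes, zero at the start; "ft_torque": the same for the moment, N m; "finger_gap": finger opening in m.
Only numpy, scipy, OpenCV 4.12 (cv2) and the standard library are available. Lean on these libraries where they do the work, as an engineer would, in place of code of your own. Each camera call takes 0.05 s, during which the arm holds its last target. There are 200 camera calls.

### The job

Set the two long cartons that stand on the bench, one closed and one still open, flat into the two free bays of the packing turntable, so that all four cartons lock round the hub like the sails of a windmill inside the low fences. Then take the table's upright knob and turn the table until the open carton is on the pointer's side, its long outer side square to the pointer, and finish there still gripping the knob with the table at rest, so that it cannot swing while I pack the collets. Leave everything else on the bench where it is.

Things in the scene. Friction and masses are not known exactly. Their poses are not given: they have to be found in the camera images.
- stand: The turntable's fixed stand: a grey round foot with a bearing column; origin on the bench under the turning axis, z up. Its -x axis points from the axis to the pointer (the front). It stands on the bench anywhere near the middle, turned a little.
- pointer (a point): Tip of the steel pointer, a flat arm 22 mm wide that comes out of the foot below the deck and turns up beside the deck's rim, 168 mm from the axis along the stand's -x, 54 mm above the bench. It does not move.
- deck (a joint): Turn of the deck about the vertical axis, rad, growing anticlockwise seen from above; at 0 the deck's axes lie along the stand's. It turns more than half a turn either way from any start, needs about 0.25 N m (2 N at the knob) to move and stays where it is left.
- deck_top (a point): Centre of the deck's top, on the turning axis, 53 mm above the bench; turns with the deck and has its axes. The deck is an aluminium disc 280 mm across with a hub nut in the middle (34 mm across, 11 mm high) and four steel fences in a square, inner faces 86 mm from the axis, each 90 mm long, 3 mm thick, 9 mm high.
- knob: Black upright round grip on the deck's rim, fixed to the deck 121 mm from the axis, outside the middle of the fence on the deck's -x side: 20 mm in diameter, top 76 mm above the deck (the grip proper from 20 mm to 70 mm above it). Origin at its foot on the deck's top, z up. It turns only with the deck.
- bay_0 (a point): Centre of the first free bay on the deck's top: a carton's place, 115 x 45 mm, x along its length, outer long side towards -y. Fences 4 mm beyond its outer side and its -x end. The deck's axis is at x = 24.5, y = 59.5 mm. A carton may go in either way round.
- bay_1 (a point): Centre of the other free bay, like bay_0 but a quarter turn on, anticlockwise from above. In every bay the inner side (+y) meets a neighbour's end, 4 mm off, over the 45 mm at the -x end; the rest looks into the open square, 74 mm wide, round the hub, where a finger has most room at x = 24.5 mm.
- carton_open: Loose cardboard carton without a lid, empty, 115 x 45 x 60 mm, walls 3 mm, about 0.12 kg; stands on the bench to one side of the turntable. Origin at the centre of its underside, x along its length, z up. Firm enough to be gripped across its 45 mm.
- carton_closed: Loose closed carton with a strip of tape on top, 115 x 45 x 60 mm, about 0.2 kg; stands on the bench to the other side of the turntable (which side is which varies). Origin and axes like carton_open.
- carton_2: Full closed carton of the same size, taped down to the deck across the hub from bay_0 and turning with it; cannot be moved on the deck. Origin at the centre of its underside, x along its length.
- carton_3: Full closed carton of the same size, taped down to the deck across the hub from bay_1 and turning with it; its end meets the inner side of bay_0. Origin at the centre of its underside, x along its length.
- collet_0: Spring collet, 34 mm wide, 47 mm high, standing loose on the bench before the turntable; leave alone.
- collet_1: Second such collet; leave alone.
- collet_2: Third such collet; leave alone.
- spanner: Combination spanner 222 mm long lying loose on the bench; leave alone.
- drill_chuck: Drill chuck, 44 mm wide, 86 mm high, standing loose behind on the left; leave alone.

How it is judged:
On the way, in this order (a step that is already met when the one before it is completed fails the run):
1. both loose cartons stand flat in the free bays, let go (((horizontal distance between carton_open and bay_0 below 0.008 m and z of carton_open in the frame of bay_0 below 0.004 m and angle between the x axis of carton_open and the x axis of bay_0, either way round below 0.09 rad and angle between each of carton_open, carton_closed's own z axis and vertical below 0.05 rad and horizontal distance between carton_closed and bay_1 below 0.008 m and z of carton_closed in the frame of bay_1 below 0.004 m and angle between the x axis of carton_closed and the x axis of bay_1, either way round below 0.09 rad) or (horizontal distance between carton_open and bay_1 below 0.008 m and z of carton_open in the frame of bay_1 below 0.004 m and angle between the x axis of carton_open and the x axis of bay_1, either way round below 0.09 rad and angle between each of carton_open, carton_closed's own z axis and vertical below 0.05 rad and horizontal distance between carton_closed and bay_0 below 0.008 m and z of carton_closed in the frame of bay_0 below 0.004 m and angle between the x axis of carton_closed and the x axis of bay_0, either way round below 0.09 rad)) and contact force between each of the arm, the fingers and carton_open below 0.5 N and contact force between each of the arm, the fingers and carton_closed below 0.5 N), for 0.2 s.
2. the open carton is turned to the pointer and the knob is gripped (((horizontal distance between carton_open and bay_0 below 0.008 m and z of carton_open in the frame of bay_0 below 0.004 m and angle between the x axis of carton_open and the x axis of bay_0, either way round below 0.09 rad and angle between each of carton_open, carton_closed's own z axis and vertical below 0.05 rad and horizontal distance between carton_closed and bay_1 below 0.008 m and z of carton_closed in the frame of bay_1 below 0.004 m and angle between the x axis of carton_closed and the x axis of bay_1, either way round below 0.09 rad) or (horizontal distance between carton_open and bay_1 below 0.008 m and z of carton_open in the frame of bay_1 below 0.004 m and angle between the x axis of carton_open and the x axis of bay_1, either way round below 0.09 rad and angle between each of carton_open, carton_closed's own z axis and vertical below 0.05 rad and horizontal distance between carton_closed and bay_0 below 0.008 m and z of carton_closed in the frame of bay_0 below 0.004 m and angle between the x axis of carton_closed and the x axis of bay_0, either way round below 0.09 rad)) and x of carton_open in the frame of stand below -0.04 m and angle between the x axis of carton_open and the y axis of stand, either way round below 0.09 rad and contact force between the fingers and knob above 4 N), for 0.2 s.
At the end, for the whole second after the job is handed in: Both loose cartons stand flat and untouched in the two free bays (within 8 mm and 5 degrees); the open carton is on the pointer's side, its long side within 5 degrees of square to the pointer's arm; the deck is at rest (under 0.05 rad/s) and the fingers still grip the knob (over 4 N) (all of step 2 and velocity of joint deck between -0.05 and 0.05 rad/s and contact force between each of the arm, the fingers and carton_open below 0.5 N and contact force between each of the arm, the fingers and carton_closed below 0.5 N); the arm keeps its last pose, push and grip.
It fails at once if a collet, the spanner or the drill chuck is moved more than 30 mm (distance of any of collet_0, collet_1, collet_2, spanner, drill_chuck from where it was at the start of the episode above 0.03 m).
It fails at once if a carton is tipped over (angle between any of carton_open, carton_closed's own z axis and vertical above 0.7 rad).
It also fails if it takes over 72 s, if anything falls off the work surface, if the arm or the gripper's body presses on something with over 40 N, if the wrist force passes 120 N, or if a joint passes its speed limit or range.

## Working session

There is one attempt and no reset: what is moved stays moved. The work goes in short steps, Python scripts to look and compute and a tool call to move; the robot and the scene stay as the last step left them, time stands still between calls to the robot, and variables do not carry over. Pictures are saved under pics/ and viewed, about 8 in all and at most 12, crops included, and the job is handed in when it is done.

Besides the shell and the picture viewer there is one more tool, called after "Emit:" as name(argument=value, ...) on one line, values as JSON. play_rows: Moves the arm, as the interface text tells. Its arguments: {"type":"object","properties":{"steps":{"type":"array","items":{"type":"object","properties":{"claw":{"type":"number"},"dp":{"type":"array","items":{"type":"number"}},"angular":{"type":"array","items":{"type":"number"}}}}},"force":{"type":"number"}},"required":["steps"]}

```bash
mkdir -p pics; python3 - <<'E'
from workcell import env
import cv2,numpy as np
print(env.get_state())
for n in("top","scene"):
    p,d=env.read_camera(n); cv2.imwrite(f"pics/{n}0.png",p[:,:,::-1]); np.savez(f"{n}0.npz",p=p,d=d)
    print(n,env.calibration(n))
print(env.calibration("wrist"))
E
```

```text
{'clock': 0.0, 'joint_pos': array([-1.34460497e+00,  3.13997989e-01,  4.49704833e-02,  1.30363113e+00,
        1.51642042e-05,  1.43120221e+00]), 'qvel': array([-0.00056981,  0.00068116,  0.00097839,  0.00030334, -0.00159024,
       -0.00126959]), 'tau': array([ 1.86784669e-04, -4.80628288e+01,  2.98530614e+01,  1.94103067e-02,
       -1.70145731e-04, -3.49967692e-06]), 'tcp_pos': array([ 0.20553746, -0.53639971,  0.20790684]), 'orientation': array([-9.30611697e-04,  9.83321266e-01,  1.81874740e-01, -3.27301901e-05]), 'wrist_force': array([0.3366931 , 0.09447725, 0.75562109]), 'ft_torque': array([0.02130253, 0.00660075, 0.01353838]), 'finger_gap': 0.08562906297939984}
top {'fx': 436.2673701031131, 'fy': 436.2673701031131, 'cx': 279.05534277014937, 'cy': 210.63959074113984, 'world_from_camera': array([[-1.92118944e-02, -9.97203750e-01,  7.22189956e-02,
         3.77290602e-01],
       [-9.99815155e-01,  1.91076900e-02, -2.13355270e-03,
         7.97235182e-02],
       [ 7.47648577e-04, -7.22466359e-02, -9.97386517e-01,
         1.34686571e+00],
       [ 0.00000000e+00,  0.00000000e+00
[... 183 characters left out ...]
y([[-0.59782987, -0.52379385,  0.60682736, -0.2173852 ],
       [-0.8013738 ,  0.37163606, -0.46870745,  0.62837468],
       [ 0.01998715, -0.76650286, -0.64192981,  0.79781829],
       [ 0.        ,  0.        ,  0.        ,  1.        ]])}
{'fx': 317.95192373822914, 'fy': 317.95192373822914, 'cx': 281.97483386497106, 'cy': 206.68814554531244, 'hand_eye': array([[ 9.13042673e-04, -9.58202125e-01, -2.86090641e-01,
         7.29245525e-02],
       [ 9.99998781e-01,  1.23716553e-03, -9.52191524e-04,
         3.89064561e-04],
       [ 1.26633342e-03, -2.86089423e-01,  9.58202086e-01,
        -1.64716751e-01],
       [ 0.00000000e+00,  0.00000000e+00,  0.00000000e+00,
         1.00000000e+00]])}
```

View pics/top0.png

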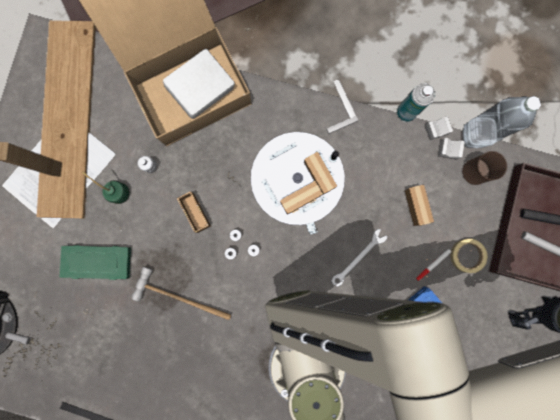

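View pics/scene0.png

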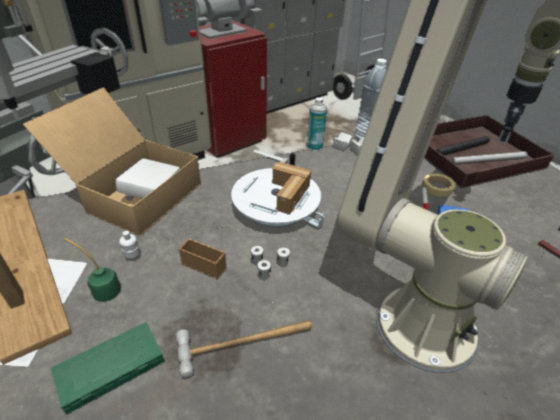

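The top view shows the turntable at (298,177) with its knob at (335,155), and the pointer at (311,227). The open carton is at (193,211), the closed one at (420,205), and the fixed cartons are at (321,172) and (300,197). The scene view agrees.

```bash
cat > h.py <<'E'
import numpy as np,cv2
from scipy.spatial.transform import Rotation as R
def cloud(d,K,T):
    v,u=np.mgrid[:d.shape[0],:d.shape[1]]
    P=np.stack([(u-K["cx"])/K["fx"]*d,(v-K["cy"])/K["fy"]*d,d],-1)
    return P@T[:3,:3].T+T[:3,3]
def plane(uv,z,K,T):
    uv=np.asarray(uv,float).reshape(-1,2)
    r=np.c_[(uv[:,0]-K["cx"])/K["fx"],(uv[:,1]-K["cy"])/K["fy"],np.ones(len(uv))]@T[:3,:3].T
    return T[:3,3]+r*((z-T[2,3])/r[:,2])[:,None]
def tool(s):
    T=np.eye(4);q=s["orientation"];T[:3,:3]=R.from_quat([q[1],q[2],q[3],q[0]]).as_matrix();T[:3,3]=s["tcp_pos"];return T
def rect(m,z,K,T):
    c=max(cv2.findContours(m.astype(np.uint8),0,1)[0],key=cv2.contourArea)
    P=plane(c.reshape(-1,2),z,K,T)[:,:2]
    (cx,cy),(w,h),a=cv2.minAreaRect((P*1000).astype(np.float32))
    if w<h: a+=90;w,h=h,w
    return [round(float(x),1) for x in(cx,cy,w,h,a%180)]
E
python3 - <<'E'
from workcell import env
from h import *
for n in("top","scene"):
    z=np.load(n+"0.npz");K=env.calibration(n);T=K["world_from_camera"];p,d=z["p"],z["d"];W=cloud(d,K,T)
    hsv=cv2.cvtColor(p,cv2.COLOR_RGB2HSV);z_=W[...,2]
    brown=(hsv[...,0]>5)&(hsv[...,0]<25)&(hsv[...,1]>70)
    if n=="top":
        wh=(hsv[...,1]<40)&(hsv[...,2]>170); wh[:120]=0;wh[240:]=0;wh[:,:245]=0;wh[:,350:]=0
        c=np.vstack([x for x in cv2.findContours(wh.astype(np.uint8),0,1)[0]])
        hull=cv2.convexHull(c).reshape(-1,2);P=plane(hull,.053,K,T)[:,:2]*1000
        print("disc z",np.median(z_[wh]),cv2.fitEllipse(P.astype(np.float32)))
    for nm,(x0,x1,y0,y1),lo,hi,zt in [("open",(.2,.45,.15,.5),.045,.075,.06),("closed",(.2,.45,-.4,-.15),.045,.075,.06)]:
        m=(W[...,0]>x0)&(W[...,0]<x1)&(W[...,1]>y0)&(W[...,1]<y1)&(z_>lo)&(z_<hi)
        print(n,nm,m.sum(),m.sum() and rect(m,zt,K,T), np.median(z_[m]) if m.sum() else 0)
    m=(W[...,0]>.25)&(W[...,0]<.6)&(abs(W[...,1])<.2)&(z_>.100)&(z_<.121)&brown
    print(n,"23",m.sum())
    cs=[c for c in cv2.findContours(m.astype(np.uint8),0,1)[0] if cv2.contourArea(c)>60]
    for c in cs:
        P=plane(c.reshape(-1,2),.113,K,T)[:,:2]*1000;print(cv2.minAreaRect(P.astype(np.float32)))
    m=(W[...,0]>.25)&(W[...,0]<.6)&(abs(W[...,1])<.25)&(z_>.120)&(z_<.14)
    print("knob",m.sum(),W[m].mean(0),W[m].std(0))
p,d=np.load("top0.npz")["p"],0
cv2.imwrite("pics/c1.png",cv2.resize(p[115:240,235:360,::-1],(600,600),interpolation=cv2.INTER_CUBIC))
E
```

```text
disc z 0.0530441606055988 ((592.795166015625, 0.19400405883789062), (277.3717041015625, 397.644287109375), 64.55992889404297)
top open 230 [401.1, 208.1, 29.5, 29.5, 179.3] 0.048793626831973524
top closed 297 [219.9, -347.0, 73.0, 36.6, 92.7] 0.052464826962533406
top 23 809
((537.531982421875, 4.5625457763671875), (94.30278015136719, 161.9535369873047), 29.187763214111328)
knob 2 [ 0.54651251 -0.03895693  0.12139588] [0.01213142 0.0356924  0.00014537]
scene open 356 [433.1, 320.7, 56.5, 51.4, 112.1] 0.04786415735148036
scene closed 67 [210.4, -340.0, 51.1, 28.1, 78.2] 0.04785875741274803
scene 23 735
((530.3963012695312, 10.913543701171875), (102.92847442626953, 179.4024658203125), 29.47609519958496)
knob 0 [nan nan nan] [nan nan nan]<stdin>:21: RuntimeWarning: Mean of empty slice.
  ret = um.true_divide(
  ret = _var(a, axis=axis, dtype=dtype, out=out, ddof=ddof,
  arrmean = um.true_divide(arrmean, div, out=arrmean,
  ret = um.true_divide(
```

View pics/c1.png

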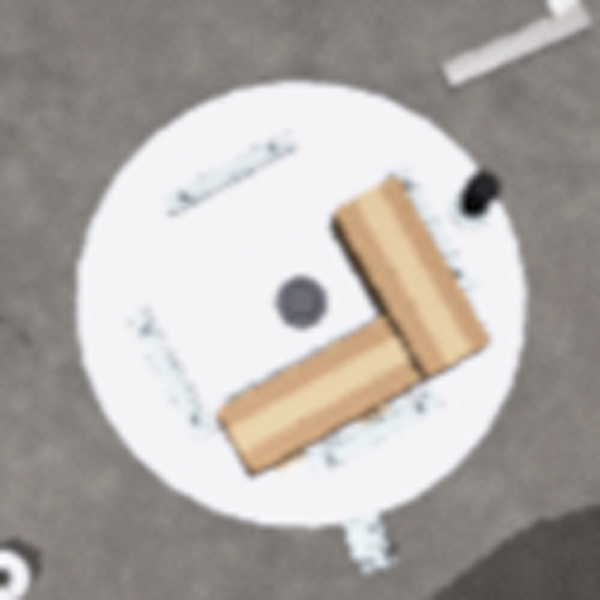

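The crop has the hub at (300,302) and the knob at (482,192). The fixed cartons lie right (carton_3, knob side) and below (carton_2), so bay_0 is at the upper left and bay_1 at the lower left. The pointer is at (370,545). Putting the open carton in bay_1 needs only about a 77° anticlockwise turn.

```bash
python3 - <<'E'
from workcell import env
from h import *
n="top";z=np.load(n+"0.npz");K=env.calibration(n);T=K["world_from_camera"];p=z["p"];W=cloud(z["d"],K,T)
hsv=cv2.cvtColor(p,cv2.COLOR_RGB2HSV)
c0=lambda u,v:(235+(u+.5)/4.8-.5,115+(v+.5)/4.8-.5)
hub=plane([c0(300,302)],.064,K,T)[0];kn=plane([c0(484,184)],.129,K,T)[0];pt=plane([c0(370,545)],.054,K,T)[0]
print("hub",hub,"knob",kn,"ptr",pt)
for q in(kn,pt): print(np.linalg.norm((q-hub)[:2]),np.degrees(np.arctan2(q[1]-hub[1],q[0]-hub[0])))
# disc edge pts from crop
e=plane([c0(*q) for q in[(78,300),(527,300),(302,82),(300,526),(460,460),(140,145)]],.053,K,T)[:,:2]
A=np.c_[2*e,np.ones(len(e))];s=np.linalg.lstsq(A,(e**2).sum(1),rcond=None)[0];print("disc",s[:2],np.sqrt(s[2]+s[0]**2+s[1]**2))
# carton_2,3 edges from crop at z .113
B=plane([c0(*q) for q in[(222,405),(385,322),(420,375),(252,472)]],.113,K,T)[:,:2]
Aa=plane([c0(*q) for q in[(335,218),(397,180),(490,342),(425,375)]],.113,K,T)[:,:2]
for Q in(B,Aa): print(Q.mean(0),cv2.minAreaRect((Q*1000).astype(np.float32)))
for nm,(u0,u1,v0,v1) in dict(open=(165,222,180,240),closed=(395,445,175,235)).items():
    m=np.zeros(p.shape[:2],bool);m[v0:v1,u0:u1]=1
    m&=(hsv[...,0]<25)&(hsv[...,1]>80)
    zz=W[m][:,2];print(nm,m.sum(),np.percentile(zz,[5,50,95]),rect(m,.06,K,T))
    if nm=="closed": print("top",rect(m&(W[...,2]>.05),.06,K,T))
E
```

```text
hub [0.5675801  0.02158939 0.064     ] knob [ 0.62589745 -0.08534232  0.129     ] ptr [ 0.41705888 -0.01870756  0.054     ]
0.12180026921753496 -61.39327397248335
0.15582195975687582 -165.01246211356963
disc [0.56964435 0.02014722] 0.13983144106169515
[0.50553631 0.01325968] ((506.443359375, 14.508304595947266), (43.269805908203125, 115.08760833740234), 28.938627243041992)
[ 0.57311545 -0.04287074] ((573.1177368164062, -42.821617126464844), (111.55058288574219, 43.56224822998047), 28.181135177612305)
open 618 [-0.00091314  0.00656367  0.06131934] [472.7, 330.1, 116.4, 47.5, 26.9]
closed 593 [0.01751805 0.05857318 0.06389785] [476.2, -323.4, 113.2, 31.8, 12.9]
top [477.7, -329.8, 113.2, 19.0, 12.6]
```

Emit:
play_rows(steps=[{"claw":0,"dp":[0.0263,-0.0171,-0.0057],"angular":[0,0,0]},{"claw":0,"dp":[0.0263,-0.0171,-0.0057],"angular":[0,0,0]},{"claw":0,"dp":[0.0263,-0.0171,-0.0057],"angular":[0,0,0]},{"claw":0,"dp":[0.0263,-0.0171,-0.0057],"angular":[0,0,0]},{"claw":0,"dp":[0.0263,-0.0171,-0.0057],"angular":[0,0,0]},{"claw":0,"dp":[0.0263,-0.0171,-0.0057],"angular":[0,0,0]},{"claw":0,"dp":[0.0263,-0.0171,-0.0057],"angular":[0,0,0]},{"claw":0,"dp":[0.0263,-0.0171,-0.0057],"angular":[0,0,0]}])

```text
clock: 0.77
tcp_pos: [0.3537, -0.3324, 0.2544]
orientation: [-0.0, 0.983, 0.182, -0.0]
wrist_force: [0.6, -0.5, -0.5]
finger_gap: 0.0853
```

Emit:
play_rows(steps=[{"claw":0,"dp":[0.0263,-0.0171,-0.0057],"angular":[0,0,0]},{"claw":0,"dp":[0.0263,-0.0171,-0.0057],"angular":[0,0,0]},{"claw":0,"dp":[0.0263,-0.0171,-0.0057],"angular":[0,0,0]},{"claw":0,"dp":[0.0263,-0.0171,-0.0057],"angular":[0,0,0]},{"claw":0,"dp":[0.0263,-0.0171,-0.0057],"angular":[0,0,0]},{"claw":0,"dp":[0.0263,-0.0171,-0.0057],"angular":[0,0,0]},{"claw":0,"dp":[0.0263,-0.0171,-0.0057],"angular":[0,0,0]},{"claw":0,"dp":[0,0,0],"angular":[0,0,0]}])

```text
clock: 1.43
tcp_pos: [0.4847, -0.1526, 0.2949]
orientation: [-0.0, 0.983, 0.185, 0.001]
wrist_force: [-0.7, -0.3, 1.0]
finger_gap: 0.0853
```

```bash
cat > w.py <<'E'
import sys
from workcell import env
from h import *
def shot(name):
    s=env.get_state();p,d=env.read_camera("wrist");K=env.calibration("wrist");T=tool(s)@K["hand_eye"]
    cv2.imwrite(f"pics/{name}.png",p[:,:,::-1]);np.savez(f"{name}.npz",p=p,d=d,T=T)
    t=tool(s);print("t",round(s["clock"],2),"tcp",s["tcp_pos"].round(4),"yaw",np.degrees(np.arctan2(t[1,0],t[0,0])).round(2),"zaxis",t[:3,2].round(3))
    return p,d,K,T
if __name__=="__main__": shot(sys.argv[1])
E
python3 w.py w1
```

```text
t 1.43 tcp [ 0.4847 -0.1526  0.2949] yaw 21.26 zaxis [ 0.002  0.001 -1.   ]
```

View pics/w1.png

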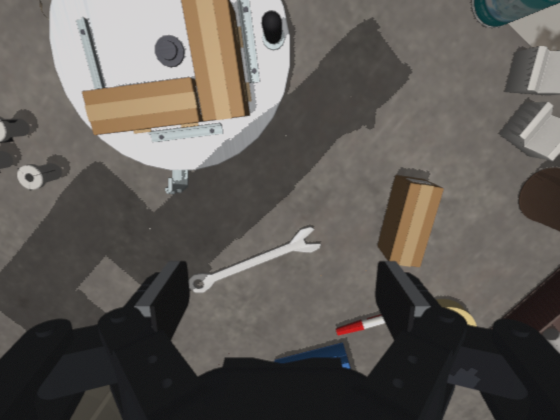

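The wrist view shows the deck with its hub at (170,50) and knob at (272,25). The pointer is at (178,185), the closed carton at (412,222), and the spanner below. I'll measure top faces by depth.

```bash
cat > m.py <<'E'
import sys
from workcell import env
from h import *
def meas(name,boxes):
    z=np.load(name+".npz");K=env.calibration("wrist");T=z["T"];W=cloud(z["d"],K,T);p=z["p"]
    ok=z["d"]>0.1
    for nm,u0,u1,v0,v1,zt in boxes:
        m=np.zeros(ok.shape,bool);m[v0:v1,u0:u1]=1;m&=ok&(abs(W[...,2]-zt)<.008)
        m=cv2.morphologyEx(m.astype(np.uint8),cv2.MORPH_OPEN,np.ones((3,3)))
        print(nm,m.sum(),"z",np.median(W[m>0][:,2]).round(4) if m.any() else 0,rect(m,zt,K,T) if m.any() else 0)
    return W,p,K,T
E
python3 - <<'E'
from m import *
W,p,K,T=meas("w1",[("closed",375,450,165,275,.06),("c2",75,201,78,140,.113),("c3",182,255,0,122,.113),("knobtop",255,295,5,50,.129),("hub",150,190,30,72,.064),("ptr",160,195,165,200,.054),("bench",280,350,330,331,0)])
z=W[...,2]
print("ptr pts",plane([(171,172),(184,172),(171,190),(186,189)],.054,K,T)[:,:2].round(4))
g=cv2.resize(p[150:210,140:220,::-1],(800,600),interpolation=cv2.INTER_NEAREST);cv2.imwrite("pics/c2.png",g)
for r in range(160,198,3): print(r,(z[r,160:200:3]*1000).round().astype(int))
print("hub",plane([(170,50)],.064,K,T))
# disc rim
wh=(p.min(2)>200);wh[:,300:]=0;wh[180:]=0
c=max(cv2.findContours(wh.astype(np.uint8),0,1)[0],key=cv2.contourArea)
E
```

```text
closed 2869 z 0.0593 [480.8, -342.3, 116.2, 47.6, 12.7]
c2 5107 z 0.1128 [504.7, 13.2, 117.5, 44.8, 118.2]
c3 6051 z 0.1127 [573.9, -44.8, 112.3, 45.5, 28.2]
knobtop 358 z 0.1265 [624.0, -86.8, 18.1, 17.6, 21.2]
hub 749 z 0.0593 [568.1, 18.2, 33.2, 32.0, 111.3]
ptr 247 z 0.0529 [437.5, -16.6, 25.9, 5.2, 111.3]
bench 0 z 0 0
ptr pts [[ 0.4317 -0.0195]
 [ 0.4378 -0.0351]
 [ 0.4086 -0.0259]
 [ 0.4171 -0.0439]]
160 [54 54 53 53 52 53 50 52 54 52 52 52 54 54]
163 [51 54 53 52 52 53 54 54 53 52 54 52 53 53]
166 [53 54 52 52 54 53 52 52 52 52 54 53 53 52]
169 [-2 -3 -3 51 51 54 54 53 51 50 53 51 -3 -2]
172 [-3 -2 -1 -3 13 12 12 12 13 11 -1 -3 -1 -3]
175 [ -1 460  -2  -2  12  13  13  14  11  12  -3  -1  -4  -1]
178 [-1 -3 -1 53 11 13 14 11 12 12 -2 -2 -3 -3]
181 [-2 -1 -3 55 12 12 13 12 13 11 -2 -1 -2 -3]
184 [-2 -2 -2 53 20 18 17 16 11 11 -3 -2 -2 -1]
187 [-3 -2 39 52 37 35 34 31 24 -3 -3 -4 -4 -3]
190 [-4 -2 53 53 51 48 42 39 -2 -3 -4 -3 -3 -1]
193 [-2 -2 -2 54 54 -3 -3 -3 -2 -3 -3 -3 -2 -2]
196 [-3 -1 -4 -2 -2 -2 -3 -4 -3 -2 -3 -4 -3 -3]
hub [[0.56943409 0.01682072 0.064     ]]
```

View pics/c2.png

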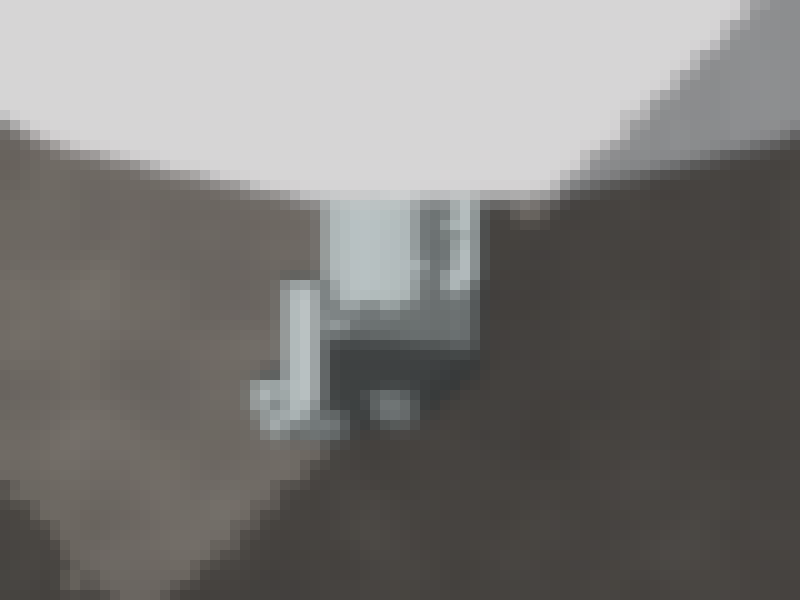

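```bash
cat > pl.py <<'E'
# usage: pl.py x y z yaw nrows  (m, deg): prints per-row dp/angular from the present pose to a tool-down pose
import sys,json
from workcell import env
from h import *
s=env.get_state();T=tool(s);x,y,z,yaw,n=map(float,sys.argv[1:6]);n=int(n)
y0=np.arctan2(T[1,0],T[0,0]);dy=(np.radians(yaw)-y0+np.pi)%(2*np.pi)-np.pi
print("clock",round(s["clock"],2),"tcp",s["tcp_pos"].round(4),"yaw",np.degrees(y0).round(2),"tilt",T[:2,2].round(4),"gap",round(s["finger_gap"],4),"F",s["wrist_force"].round(1),"j",np.degrees(s["joint_pos"]).round(0))
d=(np.array([x,y,z])-T[:3,3])/n
tilt=np.array([0,0,0.])
R1=R.from_euler("z",yaw,degrees=True).as_matrix()@np.diag([1,-1,-1.])
rv=R.from_matrix(T[:3,:3].T@R1).as_rotvec()
Rc=R.from_matrix(T[:3,:3]);out=[]
for i in range(n):
    out.append((Rc.inv().apply(d).round(4)+0.).tolist());Rc=Rc*R.from_rotvec(rv/n)
print("ang/row",np.degrees(rv/n).round(2),"step",np.linalg.norm(d).round(4))
for o in (out if np.degrees(np.linalg.norm(rv/n))>.3 else out[:1]): print(o)
E
python3 pl.py .4954 -.339 .2 12.7 8
python3 - <<'E'
from m import *
z=np.load("w1.npz");K=env.calibration("wrist");T=z["T"]
h=np.array([.5685,.0185])
for r in(172,176,180):
    a=plane([(180,r)],.012,K,T)[0,:2];print(a,np.degrees(np.arctan2(*(a-h)[::-1])))
q=plane([(172,173),(172,181),(188,173),(188,183)],.012,K,T)[:,:2]
print(q,[np.degrees(np.arctan2(*(q[i+1]-q[i])[::-1])) for i in(0,2)])
E
```

```text
clock 1.48 tcp [ 0.4835 -0.1543  0.2943] yaw 21.23 tilt [ 0.0003 -0.    ] gap 0.0856 F [-0.4  0.1 -0.4] j [-27.  10.   4.  84.   0. 132.]
ang/row [ 0.   -0.    1.07] step 0.026
[-0.007, 0.0221, 0.0118]
[-0.0066, 0.0222, 0.0118]
[-0.0062, 0.0223, 0.0118]
[-0.0057, 0.0224, 0.0118]
[-0.0053, 0.0225, 0.0118]
[-0.0049, 0.0226, 0.0118]
[-0.0045, 0.0227, 0.0118]
[-0.0041, 0.0228, 0.0118]
[ 0.42384176 -0.02030981] -164.9819844563613
[ 0.41827175 -0.02191843] -164.9413406929899
[ 0.41266122 -0.02353875] -164.90335236942113
[[ 0.418304   -0.01008761]
 [ 0.40707247 -0.01324516]
 [ 0.42660173 -0.03133327]
 [ 0.41261356 -0.03548086]] [np.float64(-164.2975771691707), np.float64(-163.48454294591988)]
```

Emit:
play_rows(steps=[{"claw":0,"dp":[-0.007,0.0221,0.0118],"angular":[0,0,1.07]},{"claw":0,"dp":[-0.0066,0.0222,0.0118],"angular":[0,0,1.07]},{"claw":0,"dp":[-0.0062,0.0223,0.0118],"angular":[0,0,1.07]},{"claw":0,"dp":[-0.0057,0.0224,0.0118],"angular":[0,0,1.07]},{"claw":0,"dp":[-0.0053,0.0225,0.0118],"angular":[0,0,1.07]},{"claw":0,"dp":[-0.0049,0.0226,0.0118],"angular":[0,0,1.07]},{"claw":0,"dp":[-0.0045,0.0227,0.0118],"angular":[0,0,1.07]},{"claw":0,"dp":[-0.0041,0.0228,0.0118],"angular":[0,0,1.07]}])

```text
clock: 2.15
tcp_pos: [0.4918, -0.3431, 0.1987]
orientation: [-0.0, 0.994, 0.107, -0.001]
wrist_force: [0.5, 0.7, -0.7]
finger_gap: 0.0854
```

Emit:
play_rows(steps=[{"claw":0,"dp":[0,0,0]},{"claw":0,"dp":[0,0,0]},{"claw":0,"dp":[0,0,0]},{"claw":0,"dp":[0,0,0]},{"claw":0,"dp":[0,0,0]},{"claw":0,"dp":[0,0,0]},{"claw":0,"dp":[0,0,0]},{"claw":0,"dp":[0,0,0]}])

```text
invalid input at $.steps[0]: expected keys claw, dp, angular
```

```bash
python3 w.py w2; python3 - <<'E'
from m import *
W,p,K,T=meas("w2",[("closed",130,430,60,420,.06)])
E
python3 pl.py .4954 -.339 .029 12.7 8
```

```text
t 2.15 tcp [ 0.4918 -0.3431  0.1987] yaw 12.26 zaxis [-0.001  0.    -1.   ]
closed 5065 z 0.0596 [481.1, -345.0, 114.9, 44.7, 12.7]
clock 2.2 tcp [ 0.4912 -0.3467  0.1955] yaw 12.05 tilt [-0.0034 -0.    ] gap 0.0852 F [ 1.9 -3.5 -1.9] j [-43.  21.   5.  74.  -0. 125.]
ang/row [-0.01  0.02 -0.08] step 0.0208
[0.0008, -0.0008, 0.0208]
```

Emit:
play_rows(steps=[{"claw":0,"dp":[0,0,0],"angular":[0,0,0]},{"claw":0,"dp":[0,0,0],"angular":[0,0,0]},{"claw":0,"dp":[0,0,0],"angular":[0,0,0]},{"claw":0,"dp":[0,0,0],"angular":[0,0,0]},{"claw":0,"dp":[0,0,0],"angular":[0,0,0]},{"claw":0,"dp":[0,0,0],"angular":[0,0,0]},{"claw":0,"dp":[0,0,0],"angular":[0,0,0]},{"claw":0,"dp":[0,0,0],"angular":[0,0,0]}])

```text
clock: 2.87
tcp_pos: [0.4934, -0.3409, 0.2003]
orientation: [0.0, 0.994, 0.108, 0.0]
wrist_force: [0.0, -0.6, 0.3]
finger_gap: 0.0853
```

```bash
python3 w.py w2; python3 - <<'E'
from m import *
W,p,K,T=meas("w2",[("closed",130,430,60,420,.06)])
E
python3 pl.py .4954 -.341 .029 12.7 8
```

```text
t 2.87 tcp [ 0.4934 -0.3409  0.2003] yaw 12.43 zaxis [ 0. -0. -1.]
closed 5022 z 0.0597 [480.8, -345.0, 115.7, 44.7, 12.7]
clock 2.92 tcp [ 0.4933 -0.3409  0.2002] yaw 12.43 tilt [ 0.0002 -0.0004] gap 0.0854 F [ 0.2 -0.5 -0.2] j [-42.  21.   6.  75.  -0. 125.]
ang/row [ 0.   -0.   -0.03] step 0.0214
[0.0002, 0.0001, 0.0214]
```

Emit:
play_rows(force=40, steps=[{"claw":0,"dp":[0.0003,0.0002,0.025],"angular":[0,0,0]},{"claw":0,"dp":[0.0003,0.0002,0.025],"angular":[0,0,0]},{"claw":0,"dp":[0.0003,0.0002,0.025],"angular":[0,0,0]},{"claw":0,"dp":[0.0003,0.0002,0.025],"angular":[0,0,0]},{"claw":0,"dp":[0.0003,0.0002,0.025],"angular":[0,0,0]},{"claw":0,"dp":[0.0003,0.0002,0.022],"angular":[0,0,0]},{"claw":0,"dp":[0,0,0.014],"angular":[0,0,0]},{"claw":0,"dp":[0,0,0.01],"angular":[0,0,0]}])

```text
clock: 3.58
tcp_pos: [0.4943, -0.3411, 0.0269]
orientation: [-0.001, 0.994, 0.108, -0.001]
wrist_force: [-0.8, -0.2, -0.0]
finger_gap: 0.0852
```

Emit:
play_rows(steps=[{"claw":0,"dp":[0,0,0],"angular":[0,0,0]},{"claw":0,"dp":[0,0,0],"angular":[0,0,0]},{"claw":255,"dp":[0,0,0],"angular":[0,0,0]},{"claw":255,"dp":[0,0,0],"angular":[0,0,0]},{"claw":255,"dp":[0,0,0],"angular":[0,0,0]},{"claw":255,"dp":[0,0,0],"angular":[0,0,0]},{"claw":255,"dp":[0,0,0],"angular":[0,0,0]},{"claw":255,"dp":[0,0,0],"angular":[0,0,0]}])

```text
clock: 4.25
tcp_pos: [0.4958, -0.3425, 0.0303]
orientation: [0.001, 0.994, 0.108, 0.001]
wrist_force: [-1.2, 1.1, 5.9]
finger_gap: 0.0436
```

Emit:
play_rows(steps=[{"claw":255,"dp":[0,0,0],"angular":[0,0,0]},{"claw":255,"dp":[0,0,0],"angular":[0,0,0]},{"claw":255,"dp":[0,0,-0.01],"angular":[0,0,0]},{"claw":255,"dp":[0,0,-0.02],"angular":[0,0,0]},{"claw":255,"dp":[0,0,-0.025],"angular":[0,0,0]},{"claw":255,"dp":[0,0,-0.025],"angular":[0,0,0]},{"claw":255,"dp":[0,0,-0.025],"angular":[0,0,0]},{"claw":255,"dp":[0,0,-0.02],"angular":[0,0,0]}])

```text
clock: 4.92
tcp_pos: [0.4953, -0.3421, 0.1563]
orientation: [0.001, 0.994, 0.108, 0.0]
wrist_force: [0.1, -0.5, -1.4]
finger_gap: 0.0435
```

Emit:
play_rows(steps=[{"claw":255,"dp":[0,0,-0.02],"angular":[0,0,0]},{"claw":255,"dp":[0,0,-0.02],"angular":[0,0,0]},{"claw":255,"dp":[0,0,-0.01],"angular":[0,0,0]},{"claw":255,"dp":[0,0,0],"angular":[0,0,0]},{"claw":255,"dp":[0,0,0],"angular":[0,0,0]},{"claw":255,"dp":[0,0,0],"angular":[0,0,0]},{"claw":255,"dp":[0,0,0],"angular":[0,0,0]},{"claw":255,"dp":[0,0,0],"angular":[0,0,0]}])

```text
clock: 5.58
tcp_pos: [0.4946, -0.3414, 0.2024]
orientation: [-0.001, 0.994, 0.108, -0.001]
wrist_force: [0.1, -0.3, -1.8]
finger_gap: 0.0437
```

```bash
python3 w.py w3; python3 - <<'E'
from m import *
import json
z=np.load("w3.npz");K=env.calibration("wrist");s=env.get_state();Tt=tool(s);T=K["hand_eye"]
W=cloud(z["d"],K,T)  # tool frame
hsv=cv2.cvtColor(z["p"],cv2.COLOR_RGB2HSV);m=(hsv[...,0]<25)&(hsv[...,1]>60)&(abs(W[...,0])<.1)&(abs(W[...,1])<.04)&(W[...,2]<.02)&(z["d"]>.05)
P=W[m];print(m.sum(),"toolframe min/max",np.percentile(P,[1,50,99],axis=0).round(4))
i=np.abs(P[:,2]-np.median(P[:,2]))<.004;Q=P[i];A=np.c_[Q[:,:2],np.ones(len(Q))];print("plane",np.linalg.lstsq(A,Q[:,2],rcond=None)[0],cv2.minAreaRect((Q[:,:2]*1000).astype(np.float32)))
E
python3 pl.py .625 .04 .20 118.3 16
```

```text
t 5.58 tcp [ 0.4946 -0.3414  0.2024] yaw 12.4 zaxis [-0.002  0.002 -1.   ]
17363 toolframe min/max [[-0.0487 -0.0215 -0.0598]
 [ 0.0053  0.0003 -0.0294]
 [ 0.0422  0.0219  0.0127]]
plane [-0.00166104  0.00875    -0.02937924] ((-4.939517974853516, 0.13696861267089844), (45.01816940307617, 94.939697265625), 89.6700439453125)
clock 5.63 tcp [ 0.4947 -0.3416  0.2026] yaw 12.4 tilt [-0.0017  0.0014] gap 0.0435 F [-0.2  0.7 -1.8] j [-42.  21.   6.  75.  -0. 125.]
ang/row [-0.01 -0.   -6.62] step 0.0252
[0.0131, -0.0215, 0.0002]
[0.0155, -0.0199, 0.0002]
[0.0177, -0.018, 0.0002]
[0.0196, -0.0158, 0.0002]
[0.0213, -0.0135, 0.0002]
[0.0227, -0.0109, 0.0002]
[0.0238, -0.0082, 0.0002]
[0.0246, -0.0054, 0.0002]
[0.0251, -0.0025, 0.0002]
[0.0252, 0.0004, 0.0002]
[0.025, 0.0033, 0.0002]
[0.0244, 0.0061, 0.0002]
[0.0236, 0.0089, 0.0002]
[0.0224, 0.0116, 0.0002]
[0.0209, 0.0141, 0.0002]
[0.0192, 0.0164, 0.0002]
```

View pics/w3.png

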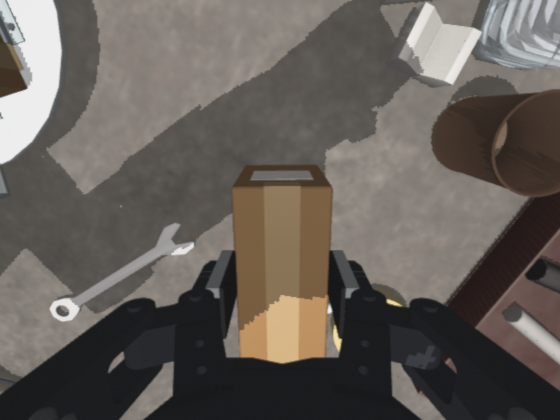

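The carton is held level, centred on the tool at y≈0, with its front edge at tool x=+42.5 mm, so its centre is at −15 mm as planned. Next I carry it to bay_0.

Emit:
play_rows(steps=[{"claw":255,"dp":[0.0131,-0.0215,0.0002],"angular":[0,0,-6.62]},{"claw":255,"dp":[0.0155,-0.0199,0.0002],"angular":[0,0,-6.62]},{"claw":255,"dp":[0.0177,-0.018,0.0002],"angular":[0,0,-6.62]},{"claw":255,"dp":[0.0196,-0.0158,0.0002],"angular":[0,0,-6.62]},{"claw":255,"dp":[0.0213,-0.0135,0.0002],"angular":[0,0,-6.62]},{"claw":255,"dp":[0.0227,-0.0109,0.0002],"angular":[0,0,-6.62]},{"claw":255,"dp":[0.0238,-0.0082,0.0002],"angular":[0,0,-6.62]},{"claw":255,"dp":[0.0246,-0.0054,0.0002],"angular":[0,0,-6.62]}])

```text
clock: 6.3
tcp_pos: [0.5604, -0.1499, 0.2017]
orientation: [-0.0, 0.84, 0.542, -0.0]
wrist_force: [-0.8, 0.1, -1.5]
finger_gap: 0.043
```

Emit:
play_rows(steps=[{"claw":255,"dp":[0.0251,-0.0025,0.0002],"angular":[0,0,-6.62]},{"claw":255,"dp":[0.0252,0.0004,0.0002],"angular":[0,0,-6.62]},{"claw":255,"dp":[0.025,0.0033,0.0002],"angular":[0,0,-6.62]},{"claw":255,"dp":[0.0244,0.0061,0.0002],"angular":[0,0,-6.62]},{"claw":255,"dp":[0.0236,0.0089,0.0002],"angular":[0,0,-6.62]},{"claw":255,"dp":[0.0224,0.0116,0.0002],"angular":[0,0,-6.62]},{"claw":255,"dp":[0.0209,0.0141,0.0002],"angular":[0,0,-6.62]},{"claw":255,"dp":[0.0192,0.0164,0.0002],"angular":[0,0,-6.62]}])

```text
clock: 6.97
tcp_pos: [0.6257, 0.0409, 0.2]
orientation: [-0.0, 0.51, 0.86, -0.0]
wrist_force: [0.1, -0.4, -1.0]
finger_gap: 0.0435
```

Emit:
play_rows(steps=[{"claw":255,"dp":[0,0,0],"angular":[0,0,0]},{"claw":255,"dp":[0,0,0],"angular":[0,0,0]},{"claw":255,"dp":[0,0,0],"angular":[0,0,0]},{"claw":255,"dp":[0,0,0],"angular":[0,0,0]},{"claw":255,"dp":[0,0,0],"angular":[0,0,0]},{"claw":255,"dp":[0,0,0],"angular":[0,0,0]},{"claw":255,"dp":[0,0,0],"angular":[0,0,0]},{"claw":255,"dp":[0,0,0],"angular":[0,0,0]}])

```text
clock: 7.63
tcp_pos: [0.6257, 0.039, 0.2008]
orientation: [0.0, 0.513, 0.858, -0.0]
wrist_force: [0.1, -0.1, -3.0]
finger_gap: 0.0432
```

```bash
python3 pl.py .6252 .0393 .2 118.3 2;python3 - <<'E'
from workcell import env
from h import *
p,d=env.read_camera("top");np.savez("top1.npz",p=p,d=d);K=env.calibration("top");W=cloud(d,K,K["world_from_camera"])
a=env.read_camera("wrist");cv2.imwrite("pics/w4.png",a[0][:,:,::-1])
E
python3 w.py w4
```

```text
clock 7.63 tcp [0.6257 0.039  0.2008] yaw 118.26 tilt [ 0.0002 -0.0001] gap 0.0432 F [ 0.1 -0.1 -3. ] j [-4. 24. 10. 76. -0. 58.]
ang/row [ 0.    0.01 -0.02] step 0.0005
[0.0002, -0.0001, 0.0004]
t 7.73 tcp [0.6257 0.0393 0.2008] yaw 118.28 zaxis [ 0. -0. -1.]
```

View pics/w4.png

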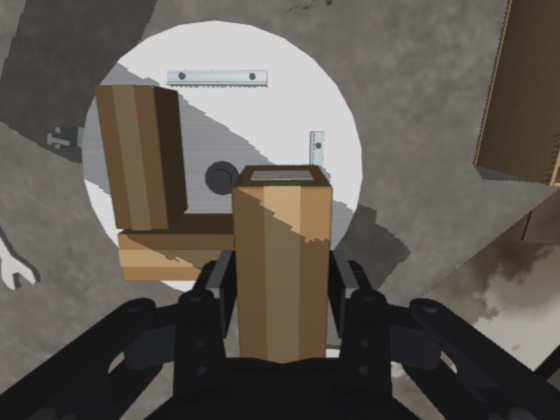

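The view is clear. The bay_1 fence is at (217,77), bay_0's fence at (317,147), the hub at (221,177) and carton_2 at (135,155). I'll refine the axis from this view, since the arm is at rest.

```bash
python3 - <<'E'
from m import *
W,p,K,T=meas("w4",[("c2",92,185,80,232,.113),("fence1",160,275,66,90,.062),("fence0",308,326,128,166,.062),("hub",200,232,160,196,.064),("ptr",44,70,125,150,.054),("c3end",110,236,215,282,.113)])
z=np.load("w4.npz")
h=cv2.HoughCircles(cv2.medianBlur(cv2.cvtColor(p,cv2.COLOR_RGB2GRAY)[155:200,195:245],3),cv2.HOUGH_GRADIENT,1,50,param1=80,param2=8,minRadius=11,maxRadius=19)
print(h, plane(h[0,:,:2]+[195,155],.064,K,T))
# in deck (bay) frames about candidate axis
a=np.array([.5683,.0195]);th=np.radians(28.3)
o0=np.array([np.cos(th),np.sin(th)]);o1=np.array([-o0[1],o0[0]])
for n,q in dict(f1a=(168,71),f1b=(266,71),f1c=(168,85),f1d=(267,85),f0a=(311,131),f0b=(324,131),f0c=(310,165)).items():
    P=plane([q],.062,K,T)[0,:2]-a;print(n,"along out0 %.1f out1 %.1f"%(P@o0*1e3,P@o1*1e3))
E
```

```text
c2 8537 z 0.1125 [505.9, 14.5, 114.8, 47.2, 118.2]
fence1 863 z 0.0562 [525.3, 100.9, 88.5, 12.4, 28.3]
fence0 257 z 0.056 [632.0, 95.4, 16.9, 11.3, 119.8]
hub 768 z 0.0593 [565.9, 20.6, 32.5, 25.1, 115.7]
ptr 185 z 0.0529 [413.4, -20.9, 21.6, 10.8, 25.3]
c3end 5602 z 0.1124 [567.3, -46.1, 100.1, 46.5, 28.3]
[[[25.5 22.5 16. ]]] [[0.56799842 0.02191022 0.064     ]]
f1a along out0 -40.7 out1 97.4
f1b along out0 45.9 out1 97.5
f1c along out0 -41.9 out1 85.8
f1d along out0 46.6 out1 85.9
f0a along out0 87.0 out1 45.8
f0b along out0 99.1 out1 45.8
f0c along out0 86.9 out1 14.1
```

Emit:
play_rows(steps=[{"claw":255,"dp":[0.0005,0.0006,0.022],"angular":[0,0,0]},{"claw":255,"dp":[0.0004,0.0005,0.022],"angular":[0,0,0]},{"claw":255,"dp":[0,0,0.022],"angular":[0,0,0]},{"claw":255,"dp":[0,0,0.022],"angular":[0,0,0]},{"claw":255,"dp":[0,0,0.014],"angular":[0,0,0]},{"claw":255,"dp":[0,0,0.008],"angular":[0,0,0]},{"claw":255,"dp":[0,0,0.0055],"angular":[0,0,0]},{"claw":255,"dp":[0,0,0],"angular":[0,0,0]}])

```text
clock: 8.45
tcp_pos: [0.6259, 0.0409, 0.0845]
orientation: [-0.0, 0.513, 0.859, -0.0]
wrist_force: [-0.2, -0.4, -2.2]
finger_gap: 0.043
```

Emit:
play_rows(steps=[{"claw":255,"dp":[0,0,0],"angular":[0,0,0]},{"claw":255,"dp":[0,0,0],"angular":[0,0,0]},{"claw":255,"dp":[0,0,0],"angular":[0,0,0]},{"claw":255,"dp":[0,0,0],"angular":[0,0,0]},{"claw":255,"dp":[0,0,0],"angular":[0,0,0]},{"claw":255,"dp":[0,0,0],"angular":[0,0,0]},{"claw":255,"dp":[0,0,0],"angular":[0,0,0]},{"claw":255,"dp":[0,0,0],"angular":[0,0,0]}])

```text
clock: 9.12
tcp_pos: [0.6263, 0.0409, 0.0852]
orientation: [0.0, 0.513, 0.859, -0.0]
wrist_force: [-0.1, -0.5, -1.7]
finger_gap: 0.0436
```

```bash
python3 pl.py .6263 .0403 .0835 118.3 1
```

```text
clock 9.12 tcp [0.6263 0.0409 0.0852] yaw 118.32 tilt [ 0.0001 -0.0001] gap 0.0436 F [-0.1 -0.5 -1.7] j [-4. 27. -1. 62. -0. 58.]
ang/row [0.   0.01 0.02] step 0.0018
[-0.0006, -0.0003, 0.0017]
```

Emit:
play_rows(steps=[{"claw":255,"dp":[-0.0004,-0.0002,0.001],"angular":[0,0,0]},{"claw":255,"dp":[0,0,0.0006],"angular":[0,0,0]},{"claw":255,"dp":[0,0,0],"angular":[0,0,0]},{"claw":0,"dp":[0,0,0],"angular":[0,0,0]},{"claw":0,"dp":[0,0,0],"angular":[0,0,0]},{"claw":0,"dp":[0,0,0],"angular":[0,0,0]},{"claw":0,"dp":[0,0,0],"angular":[0,0,0]},{"claw":0,"dp":[0,0,0],"angular":[0,0,0]}])

```text
clock: 9.78
tcp_pos: [0.6264, 0.0404, 0.0838]
orientation: [0.0, 0.513, 0.859, 0.0]
wrist_force: [-0.6, -0.1, 0.4]
finger_gap: 0.0851
```

Emit:
play_rows(steps=[{"claw":0,"dp":[0,0,-0.01],"angular":[0,0,0]},{"claw":0,"dp":[0,0,-0.02],"angular":[0,0,0]},{"claw":0,"dp":[0,0,-0.025],"angular":[0,0,0]},{"claw":0,"dp":[0,0,-0.025],"angular":[0,0,0]},{"claw":0,"dp":[0,0,-0.025],"angular":[0,0,0]},{"claw":0,"dp":[0,0,-0.025],"angular":[0,0,0]},{"claw":0,"dp":[0,0,-0.025],"angular":[0,0,0]},{"claw":0,"dp":[0,0,-0.01],"angular":[0,0,0]}])

```text
clock: 10.45
tcp_pos: [0.6275, 0.0404, 0.2535]
orientation: [0.003, 0.513, 0.859, 0.001]
wrist_force: [0.9, -0.8, 0.5]
finger_gap: 0.0855
```

Emit:
play_rows(steps=[{"claw":0,"dp":[0,0,0],"angular":[0,0,0]},{"claw":0,"dp":[0,0,0],"angular":[0,0,0]},{"claw":0,"dp":[0,0,0],"angular":[0,0,0]},{"claw":0,"dp":[0,0,0],"angular":[0,0,0]},{"claw":0,"dp":[0,0,0],"angular":[0,0,0]},{"claw":0,"dp":[0,0,0],"angular":[0,0,0]},{"claw":0,"dp":[0,0,0],"angular":[0,0,0]},{"claw":0,"dp":[0,0,0],"angular":[0,0,0]}])

```text
clock: 11.12
tcp_pos: [0.6261, 0.0405, 0.2482]
orientation: [-0.0, 0.513, 0.859, -0.0]
wrist_force: [0.3, 0.7, 0.0]
finger_gap: 0.0855
```

```bash
python3 w.py w5; python3 - <<'E'
from workcell import env
import cv2
p,d=env.read_camera("top");cv2.imwrite("pics/t5.png",cv2.resize(p[115:240,170:360,::-1],(760,500),interpolation=cv2.INTER_CUBIC))
a=cv2.imread("pics/w5.png");b=cv2.imread("pics/t5.png");b=cv2.resize(b,(560,368))
cv2.imwrite("pics/w5b.png",cv2.resize(cv2.vconcat([a,b]),(420,591)))
E
```

```text
t 11.12 tcp [0.6261 0.0405 0.2482] yaw 118.32 zaxis [-0.001 -0.    -1.   ]
```

View pics/w5b.png

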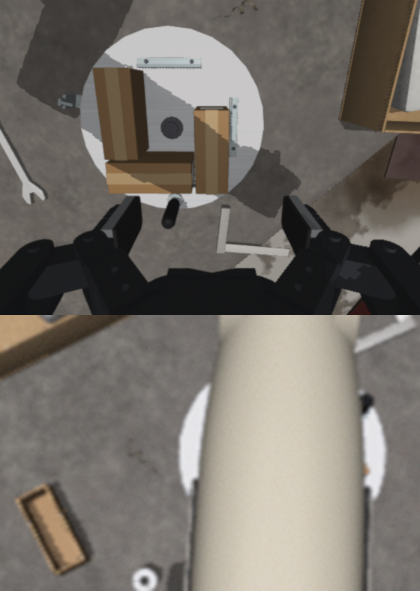

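Closed carton sits in bay_0 next to carton_3 (composite around (211,150)), with the gaps visible. I'll measure the pose relative to the fixed cartons and head for the open carton.

```bash
cat > bay.py <<'E'
import numpy as np
def bays(ax,ay,th):
    r=np.radians(th);o=np.array([np.cos(r),np.sin(r)]);l=np.array([-o[1],o[0]]);a=np.array([ax,ay])
    b=[]
    for k in range(4):
        b.append(a+59.5*o-24.5*l);o,l=l,-o
    return np.array(b)
E
python3 - <<'E'
from m import *
from bay import bays
W,p,K,T=meas("w5",[("c2",110,198,85,213,.113),("closed",257,310,142,262,.113),("c3",140,257,200,262,.113),("fence1",180,272,74,94,.062)])
print(bays(569.4,20.5,28.3).round(1))
E
python3 pl.py .48 .30 .25 206.9 16
```

```text
c2 6099 z 0.1125 [505.4, 14.6, 113.6, 46.7, 118.3]
closed 5115 z 0.1126 [632.8, 27.2, 114.4, 44.7, 118.5]
c3 5467 z 0.1125 [574.2, -42.2, 116.0, 45.6, 28.4]
fence1 677 z 0.056 [525.6, 101.4, 88.3, 11.6, 28.4]
[[633.4  27.1]
 [562.8  84.5]
 [505.4  13.9]
 [576.  -43.5]]
clock 11.22 tcp [0.6262 0.0405 0.2484] yaw 118.32 tilt [-0.0002 -0.0001] gap 0.0852 F [ 1.1 -0.6 -0.1] j [-4. 24. 17. 83. -0. 58.]
ang/row [-0.   -0.   -5.54] step 0.0186
[0.0186, -0.0003, -0.0001]
[0.0186, 0.0014, -0.0001]
[0.0183, 0.0032, -0.0001]
[0.0179, 0.005, -0.0001]
[0.0174, 0.0067, -0.0001]
[0.0166, 0.0083, -0.0001]
[0.0158, 0.0099, -0.0001]
[0.0147, 0.0114, -0.0001]
[0.0136, 0.0127, -0.0001]
[0.0123, 0.014, -0.0001]
[0.0109, 0.0151, -0.0001]
[0.0094, 0.0161, -0.0001]
[0.0078, 0.0169, -0.0001]
[0.0061, 0.0176, -0.0001]
[0.0044, 0.0181, -0.0001]
[0.0026, 0.0184, -0.0001]
```

Emit:
play_rows(steps=[{"claw":0,"dp":[0.0186,-0.0003,0],"angular":[0,0,-5.54]},{"claw":0,"dp":[0.0186,0.0014,0],"angular":[0,0,-5.54]},{"claw":0,"dp":[0.0183,0.0032,0],"angular":[0,0,-5.54]},{"claw":0,"dp":[0.0179,0.005,0],"angular":[0,0,-5.54]},{"claw":0,"dp":[0.0174,0.0067,0],"angular":[0,0,-5.54]},{"claw":0,"dp":[0.0166,0.0083,0],"angular":[0,0,-5.54]},{"claw":0,"dp":[0.0158,0.0099,0],"angular":[0,0,-5.54]},{"claw":0,"dp":[0.0147,0.0114,0],"angular":[0,0,-5.54]}])

```text
clock: 11.88
tcp_pos: [0.5527, 0.1709, 0.2487]
orientation: [0.0, 0.149, 0.989, 0.0]
wrist_force: [0.2, -0.3, -0.3]
finger_gap: 0.0855
```

Emit:
play_rows(steps=[{"claw":0,"dp":[0.0136,0.0127,0],"angular":[0,0,-5.54]},{"claw":0,"dp":[0.0123,0.014,0],"angular":[0,0,-5.54]},{"claw":0,"dp":[0.0109,0.0151,0],"angular":[0,0,-5.54]},{"claw":0,"dp":[0.0094,0.0161,0],"angular":[0,0,-5.54]},{"claw":0,"dp":[0.0078,0.0169,0],"angular":[0,0,-5.54]},{"claw":0,"dp":[0.0061,0.0176,0],"angular":[0,0,-5.54]},{"claw":0,"dp":[0.0044,0.0181,0],"angular":[0,0,-5.54]},{"claw":0,"dp":[0.0026,0.0184,0],"angular":[0,0,-5.54]}])

```text
clock: 12.55
tcp_pos: [0.4792, 0.3006, 0.2488]
orientation: [0.0, -0.235, 0.972, -0.0]
wrist_force: [0.1, 0.5, 0.4]
finger_gap: 0.0857
```

Emit:
play_rows(steps=[{"claw":0,"dp":[0,0,0],"angular":[0,0,0]},{"claw":0,"dp":[0,0,0],"angular":[0,0,0]},{"claw":0,"dp":[0,0,0],"angular":[0,0,0]},{"claw":0,"dp":[0,0,0],"angular":[0,0,0]},{"claw":0,"dp":[0,0,0],"angular":[0,0,0]},{"claw":0,"dp":[0,0,0],"angular":[0,0,0]},{"claw":0,"dp":[0,0,0],"angular":[0,0,0]},{"claw":0,"dp":[0,0,0],"angular":[0,0,0]}])

```text
clock: 13.22
tcp_pos: [0.48, 0.2994, 0.2485]
orientation: [-0.0, -0.233, 0.973, -0.0]
wrist_force: [0.0, -0.7, -0.5]
finger_gap: 0.0852
```

```bash
python3 w.py w6; python3 - <<'E'
from m import *
W,p,K,T=meas("w6",[("open",130,430,40,400,.06)])
E
```

```text
t 13.22 tcp [0.48   0.2994 0.2485] yaw -153.09 zaxis [-0. -0. -1.]
open 2634 z 0.0596 [717.8, 353.8, 159.8, 14.1, 116.1]
```

View pics/w6.png

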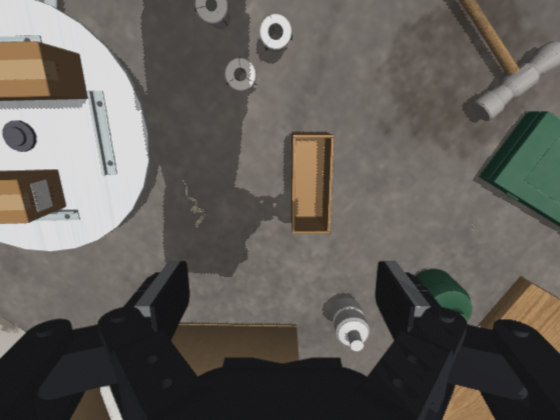

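The open carton is at (312,183), and the drill chuck at (352,335) is close by. I'll measure both.

```bash
python3 - <<'E'
from m import *
z=np.load("w6.npz");K=env.calibration("wrist");T=z["T"];W=cloud(z["d"],K,T);p=z["p"]
m=np.zeros(z["d"].shape,bool);m[122:243,280:345]=1;m&=(abs(W[...,2]-.058)<.007)&(z["d"]>.1)
pts=np.argwhere(m)[:,::-1];P=plane(pts,.06,K,T)[:,:2]*1000
print(m.sum(),np.median(W[m][:,2]),cv2.minAreaRect(P.astype(np.float32)))
hsv=cv2.cvtColor(p,cv2.COLOR_RGB2HSV);b=np.zeros(m.shape,bool);b[122:243,280:345]=1;b&=(hsv[...,0]<25)&(hsv[...,1]>90)
print("colour",rect(b,.06,K,T))
print("corners",plane([(293,133),(332,134),(330,233),(293,233)],.06,K,T)[:,:2].round(4))
m=np.zeros(m.shape,bool);m[295:355,325:380]=1;m&=(W[...,2]>.02)&(W[...,2]<.1)
print("chuck",W[m].mean(0),W[m].min(0),W[m].max(0))
E
```

```text
922 0.05926240253298243 ((471.8883361816406, 332.8626708984375), (115.08856201171875, 44.78497314453125), 27.062023162841797)
colour [470.8, 332.5, 114.9, 45.2, 27.1]
corners [[0.4294 0.2872]
 [0.4111 0.3254]
 [0.5124 0.3801]
 [0.5323 0.3409]]
chuck [0.61267529 0.46621947 0.05723627] [0.59766588 0.45111608 0.02003276] [0.64273534 0.49359179 0.08763455]
```

Emit:
play_rows(steps=[{"claw":0,"dp":[0.0009,0.0042,0.01],"angular":[0,0,0]},{"claw":0,"dp":[0.0009,0.0042,0.015],"angular":[0,0,0]},{"claw":0,"dp":[0.0009,0.0042,0.015],"angular":[0,0,0]},{"claw":0,"dp":[0.0009,0.0042,0.02],"angular":[0,0,0]},{"claw":0,"dp":[0.0009,0.0042,0.02],"angular":[0,0,0]},{"claw":0,"dp":[0.0009,0.0042,0.02],"angular":[0,0,0]},{"claw":0,"dp":[0.0009,0.0042,0.015],"angular":[0,0,0]},{"claw":0,"dp":[0.001,0.0042,0.01],"angular":[0,0,0]}])

```text
clock: 13.93
tcp_pos: [0.4563, 0.3261, 0.1209]
orientation: [-0.002, -0.233, 0.972, -0.0]
wrist_force: [-0.1, -0.5, -0.4]
finger_gap: 0.0854
```

Emit:
play_rows(force=30, steps=[{"claw":0,"dp":[0,0,0.02],"angular":[0,0,0]},{"claw":0,"dp":[0,0,0.025],"angular":[0,0,0]},{"claw":0,"dp":[0,0,0.025],"angular":[0,0,0]},{"claw":0,"dp":[0,0,0.015],"angular":[0,0,0]},{"claw":0,"dp":[0,0,0.01],"angular":[0,0,0]},{"claw":0,"dp":[0,0,0],"angular":[0,0,0]},{"claw":0,"dp":[0,0,0],"angular":[0,0,0]},{"claw":0,"dp":[0,0,0],"angular":[0,0,0]}])

```text
clock: 14.6
tcp_pos: [0.4588, 0.3269, 0.0297]
orientation: [0.001, -0.233, 0.972, 0.0]
wrist_force: [-0.3, 0.1, 0.7]
finger_gap: 0.0853
```

Emit:
play_rows(steps=[{"claw":255,"dp":[0,0,0],"angular":[0,0,0]},{"claw":255,"dp":[0,0,0],"angular":[0,0,0]},{"claw":255,"dp":[0,0,0],"angular":[0,0,0]},{"claw":255,"dp":[0,0,0],"angular":[0,0,0]},{"claw":255,"dp":[0,0,0],"angular":[0,0,0]},{"claw":255,"dp":[0,0,0],"angular":[0,0,0]},{"claw":255,"dp":[0,0,0],"angular":[0,0,0]},{"claw":255,"dp":[0,0,0],"angular":[0,0,0]}])

```text
clock: 15.27
tcp_pos: [0.4586, 0.3266, 0.0295]
orientation: [0.001, -0.233, 0.972, 0.0]
wrist_force: [-0.2, -0.7, 5.0]
finger_gap: 0.0436
```

Emit:
play_rows(steps=[{"claw":255,"dp":[0,0,-0.01],"angular":[0,0,0]},{"claw":255,"dp":[0,0,-0.02],"angular":[0,0,0]},{"claw":255,"dp":[0,0,-0.025],"angular":[0,0,0]},{"claw":255,"dp":[0,0,-0.025],"angular":[0,0,0]},{"claw":255,"dp":[0,0,-0.025],"angular":[0,0,0]},{"claw":255,"dp":[0,0,-0.025],"angular":[0,0,0]},{"claw":255,"dp":[0,0,-0.025],"angular":[0,0,0]},{"claw":255,"dp":[0,0,-0.015],"angular":[0,0,0]}])

```text
clock: 15.93
tcp_pos: [0.4585, 0.3267, 0.2018]
orientation: [0.001, -0.233, 0.972, 0.0]
wrist_force: [1.0, -0.2, -1.5]
finger_gap: 0.0437
```

Emit:
play_rows(steps=[{"claw":255,"dp":[0,0,0],"angular":[0,0,0]},{"claw":255,"dp":[0,0,0],"angular":[0,0,0]},{"claw":255,"dp":[0,0,0],"angular":[0,0,0]},{"claw":255,"dp":[0,0,0],"angular":[0,0,0]},{"claw":255,"dp":[0,0,0],"angular":[0,0,0]},{"claw":255,"dp":[0,0,0],"angular":[0,0,0]},{"claw":255,"dp":[0,0,0],"angular":[0,0,0]},{"claw":255,"dp":[0,0,0],"angular":[0,0,0]}])

```text
clock: 16.6
tcp_pos: [0.4578, 0.3263, 0.1981]
orientation: [-0.0, -0.233, 0.972, -0.0]
wrist_force: [-0.4, 0.5, -1.6]
finger_gap: 0.0437
```

```bash
python3 w.py w7; python3 - <<'E'
from m import *
z=np.load("w7.npz");K=env.calibration("wrist");W=cloud(z["d"],K,K["hand_eye"])
m=(abs(W[...,0])<.08)&(abs(W[...,1])<.026)&(W[...,2]<-.02)&(W[...,2]>-.04)&(z["d"]>.05)
m[:,:]&=True
P=W[m];print(m.sum(),np.percentile(P,[1,50,99],axis=0).round(4))
Q=P[P[:,0]>.0];A=np.c_[Q[:,:2],np.ones(len(Q))];print(np.linalg.lstsq(A,Q[:,2],rcond=None)[0])
f=P[P[:,0]>.025];print(cv2.minAreaRect((P[:,:2]*1e3).astype(np.float32)))
E
# bay_1 (562.8,84.5)+15*(-.8805,-.4741)
python3 pl.py .5496 .0774 .19 208.3 8
```

```text
t 16.6 tcp [0.4578 0.3263 0.1981] yaw -153.04 zaxis [-0.001 -0.    -1.   ]
4483 [[-0.0475 -0.0243 -0.0392]
 [ 0.0112  0.0003 -0.0297]
 [ 0.0424  0.0242 -0.0204]]
[ 0.0862757  -0.00141142 -0.03139025]
((-6.659095764160156, -0.009866714477539062), (98.43505859375, 51.90359878540039), 0.06473411619663239)
clock 16.65 tcp [0.4579 0.3264 0.1982] yaw -153.04 tilt [-0.0005 -0.0003] gap 0.0442 F [-0.2  0.2 -2.1] j [27. 17. -1. 73. -0.  0.]
ang/row [-0.   -0.   -0.17] step 0.0332
[0.0039, -0.0329, 0.001]
```

Emit:
play_rows(steps=[{"claw":255,"dp":[0.002,-0.0165,0.0005],"angular":[0,0,-0.136]},{"claw":255,"dp":[0.0031,-0.0263,0.001],"angular":[0,0,-0.136]},{"claw":255,"dp":[0.0031,-0.0263,0.001],"angular":[0,0,-0.136]},{"claw":255,"dp":[0.0031,-0.0263,0.001],"angular":[0,0,-0.136]},{"claw":255,"dp":[0.0031,-0.0263,0.001],"angular":[0,0,-0.136]},{"claw":255,"dp":[0.0031,-0.0263,0.001],"angular":[0,0,-0.136]},{"claw":255,"dp":[0.0031,-0.0263,0.001],"angular":[0,0,-0.136]},{"claw":255,"dp":[0.0031,-0.0263,0.001],"angular":[0,0,-0.136]}])

```text
clock: 17.32
tcp_pos: [0.5298, 0.1363, 0.1911]
orientation: [0.0, -0.242, 0.97, -0.0]
wrist_force: [-0.5, -0.2, -1.7]
finger_gap: 0.0443
```

Emit:
play_rows(steps=[{"claw":255,"dp":[0.0031,-0.0263,0.001],"angular":[0,0,-0.136]},{"claw":255,"dp":[0.0031,-0.0263,0.001],"angular":[0,0,-0.136]},{"claw":255,"dp":[0.0012,-0.01,0],"angular":[0,0,0]},{"claw":255,"dp":[0,0,0],"angular":[0,0,0]},{"claw":255,"dp":[0,0,0],"angular":[0,0,0]},{"claw":255,"dp":[0,0,0],"angular":[0,0,0]},{"claw":255,"dp":[0,0,0],"angular":[0,0,0]},{"claw":255,"dp":[0,0,0],"angular":[0,0,0]}])

```text
clock: 17.98
tcp_pos: [0.5521, 0.0799, 0.1892]
orientation: [0.0, -0.245, 0.969, 0.0]
wrist_force: [0.5, -0.1, -1.5]
finger_gap: 0.044
```

```bash
python3 pl.py .5496 .0774 .0885 208.3 5; python3 w.py w8
```

```text
clock 17.98 tcp [0.5521 0.0799 0.1892] yaw -151.59 tilt [0.0001 0.0001] gap 0.044 F [ 0.5 -0.1 -1.5] j [ -0.  16.  -2.  71.   0. -28.]
ang/row [0.   0.   0.02] step 0.0202
[0.0007, -0.0002, 0.0201]
t 17.98 tcp [0.5521 0.0799 0.1892] yaw -151.59 zaxis [ 0.  0. -1.]
```

View pics/w8.png

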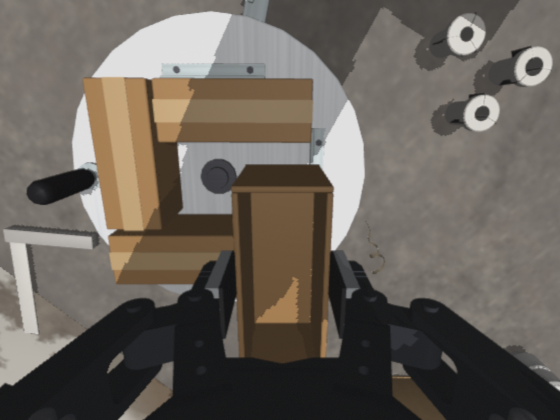

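The open carton is held over bay_1 with everything clear.

Emit:
play_rows(steps=[{"claw":255,"dp":[0.0018,-0.0005,0.02],"angular":[0,0,0]},{"claw":255,"dp":[0.0017,-0.0005,0.022],"angular":[0,0,0]},{"claw":255,"dp":[0,0,0.022],"angular":[0,0,0]},{"claw":255,"dp":[0,0,0.018],"angular":[0,0,0]},{"claw":255,"dp":[0,0,0.012],"angular":[0,0,0]},{"claw":255,"dp":[0,0,0.006],"angular":[0,0,0]},{"claw":255,"dp":[0,0,0],"angular":[0,0,0]},{"claw":255,"dp":[0,0,0],"angular":[0,0,0]}])

```text
clock: 18.7
tcp_pos: [0.5499, 0.0766, 0.0894]
orientation: [0.0, -0.245, 0.97, -0.0]
wrist_force: [0.5, 0.5, 0.2]
finger_gap: 0.044
```

```bash
python3 pl.py .5496 .0774 .0838 208.3 1
```

```text
clock 18.7 tcp [0.5499 0.0766 0.0894] yaw -151.65 tilt [ 0.0001 -0.0001] gap 0.044 F [0.5 0.5 0.2] j [ -0.  19. -13.  58.  -0. -29.]
ang/row [-0.01  0.    0.05] step 0.0057
[-0.0001, 0.0008, 0.0056]
```

Emit:
play_rows(steps=[{"claw":255,"dp":[0,0.0006,0.002],"angular":[0,0,0]},{"claw":255,"dp":[0,0,0.002],"angular":[0,0,0]},{"claw":255,"dp":[0,0,0.0012],"angular":[0,0,0]},{"claw":255,"dp":[0,0,0],"angular":[0,0,0]},{"claw":255,"dp":[0,0,0],"angular":[0,0,0]},{"claw":255,"dp":[0,0,0],"angular":[0,0,0]},{"claw":255,"dp":[0,0,0],"angular":[0,0,0]},{"claw":255,"dp":[0,0,0],"angular":[0,0,0]}])

```text
clock: 19.37
tcp_pos: [0.5496, 0.0768, 0.0839]
orientation: [0.0, -0.245, 0.97, -0.0]
wrist_force: [-0.5, -1.3, -1.9]
finger_gap: 0.0441
```

```bash
python3 pl.py .5496 .0774 .0838 208.3 1
```

```text
clock 19.37 tcp [0.5496 0.0768 0.0839] yaw -151.68 tilt [ 0.0001 -0.    ] gap 0.0441 F [-0.5 -1.3 -1.9] j [ -0.  20. -13.  57.  -0. -29.]
ang/row [-0.01  0.01  0.02] step 0.0007
[-0.0003, 0.0006, 0.0001]
```

Emit:
play_rows(steps=[{"claw":0,"dp":[0,0,0],"angular":[0,0,0]},{"claw":0,"dp":[0,0,0],"angular":[0,0,0]},{"claw":0,"dp":[0,0,0],"angular":[0,0,0]},{"claw":0,"dp":[0,0,0],"angular":[0,0,0]},{"claw":0,"dp":[0,0,0],"angular":[0,0,0]},{"claw":0,"dp":[0,0,-0.01],"angular":[0,0,0]},{"claw":0,"dp":[0,0,-0.02],"angular":[0,0,0]},{"claw":0,"dp":[0,0,-0.025],"angular":[0,0,0]}])

```text
clock: 20.03
tcp_pos: [0.5481, 0.0768, 0.1385]
orientation: [-0.002, -0.245, 0.97, 0.0]
wrist_force: [-0.5, -0.2, 0.8]
finger_gap: 0.0852
```

Emit:
play_rows(steps=[{"claw":0,"dp":[0,0,-0.025],"angular":[0,0,0]},{"claw":0,"dp":[0,0,-0.025],"angular":[0,0,0]},{"claw":0,"dp":[0,0,-0.025],"angular":[0,0,0]},{"claw":0,"dp":[0,0,-0.025],"angular":[0,0,0]},{"claw":0,"dp":[0,0,-0.01],"angular":[0,0,0]},{"claw":0,"dp":[0,0,0],"angular":[0,0,0]},{"claw":0,"dp":[0,0,0],"angular":[0,0,0]},{"claw":0,"dp":[0,0,0],"angular":[0,0,0]}])

```text
clock: 20.7
tcp_pos: [0.5488, 0.0768, 0.2473]
orientation: [-0.001, -0.245, 0.97, 0.0]
wrist_force: [0.2, -0.0, 0.3]
finger_gap: 0.0859
```

Emit:
play_rows(steps=[{"claw":0,"dp":[0,0,0],"angular":[0,0,0]},{"claw":0,"dp":[0,0,0],"angular":[0,0,0]},{"claw":0,"dp":[0,0,0],"angular":[0,0,0]},{"claw":0,"dp":[0,0,0],"angular":[0,0,0]},{"claw":0,"dp":[0,0,0],"angular":[0,0,0]},{"claw":0,"dp":[0,0,0],"angular":[0,0,0]},{"claw":0,"dp":[0,0,0],"angular":[0,0,0]},{"claw":0,"dp":[0,0,0],"angular":[0,0,0]}])

```text
clock: 21.37
tcp_pos: [0.5496, 0.0768, 0.2489]
orientation: [0.0, -0.245, 0.97, -0.0]
wrist_force: [0.2, 0.3, 1.2]
finger_gap: 0.0855
```

```bash
python3 w.py w9; python3 pl.py .55 .077 .25 208.3 1
```

```text
t 21.37 tcp [0.5496 0.0768 0.2489] yaw -151.68 zaxis [ 0. -0. -1.]
clock 21.42 tcp [0.5496 0.0768 0.2489] yaw -151.68 tilt [ 0.0002 -0.0001] gap 0.0858 F [ 0.3  0.1 -0.5] j [ -0.  15.   5.  79.  -0. -29.]
ang/row [-0.01  0.01  0.02] step 0.0012
[-0.0005, 0.0, -0.0011]
```

View pics/w9.png

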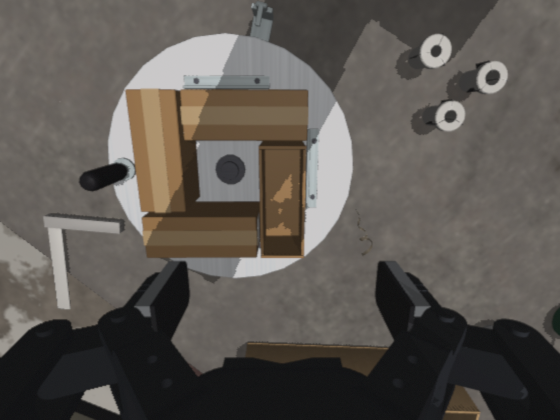

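All four cartons are in the windmill: the open one at (283,200), closed at (200,237), carton_3 at (160,150), carton_2 at (245,115). Numeric check follows.

```bash
python3 - <<'E'
from m import *
from bay import bays
W,p,K,T=meas("w9",[("c2",182,312,85,142,.113),("closed",138,260,214,262,.113),("c3",122,186,85,214,.113),("knob",72,112,160,195,.129)])
d=W[...,2];m=np.zeros(d.shape,bool);m[140:262,256:309]=1;m&=abs(d-.112)<.005
P=plane(np.argwhere(m)[:,::-1],.113,K,T)[:,:2]*1e3;print("open",np.median(d[m]),cv2.minAreaRect(P.astype(np.float32)))
for nm,(u,v) in dict(end1=(283,142),end2=(283,255)).items(): print(nm,d[v-3:v+4,u-8:u+8].max(),)
a=np.argwhere(m);print("rim z by end",[np.median(d[m&(np.arange(420)[:,None]<r1)&(np.arange(420)[:,None]>=r0)]) for r0,r1 in((140,170),(230,262))])
print(bays(569.4,20.5,28.3).round(1))
E
python3 pl.py .626 -.086 .25 28.35 24 | head -3; python3 pl.py .626 -.086 .25 118.35 16 
```

```text
c2 6427 z 0.1126 [504.5, 13.4, 114.5, 44.5, 118.4]
closed 4842 z 0.1125 [631.8, 25.7, 115.8, 46.8, 118.4]
c3 6317 z 0.1125 [574.6, -42.7, 114.7, 46.7, 28.2]
knob 333 z 0.1262 [622.2, -83.9, 18.4, 18.0, 19.0]
open 0.11225246818192161 ((561.2492065429688, 80.42018127441406), (119.16826629638672, 48.670631408691406), 28.214229583740234)
end1 0.41360316709469913
end2 0.11419506034847682
rim z by end [np.float64(0.112146584062118), np.float64(0.11222988315198781)]
[[633.4  27.1]
 [562.8  84.5]
 [505.4  13.9]
 [576.  -43.5]]
clock 21.42 tcp [0.5496 0.0768 0.2489] yaw -151.68 tilt [ 0.0002 -0.0001] gap 0.0858 F [ 0.3  0.1 -0.5] j [ -0.  15.   5.  79.  -0. -29.]
ang/row [0.  0.  7.5] step 0.0075
[0.0004, -0.0075, 0.0]
clock 21.42 tcp [0.5496 0.0768 0.2489] yaw -151.68 tilt [ 0.0002 -0.0001] gap 0.0858 F [ 0.3  0.1 -0.5] j [ -0.  15.   5.  79.  -0. -29.]
ang/row [-0.    0.    5.62] step 0.0112
[0.0006, -0.0112, -0.0001]
[-0.0005, -0.0112, -0.0001]
[-0.0016, -0.0111, -0.0001]
[-0.0027, -0.0109, -0.0001]
[-0.0037, -0.0106, -0.0001]
[-0.0047, -0.0102, -0.0001]
[-0.0057, -0.0097, -0.0001]
[-0.0066, -0.0091, -0.0001]
[-0.0075, -0.0084, -0.0001]
[-0.0083, -0.0076, -0.0001]
[-0.009, -0.0068, -0.0001]
[-0.0096, -0.0058, -0.0001]
[-0.0101, -0.0049, -0.0001]
[-0.0106, -0.0039, -0.0001]
[-0.0109, -0.0028, -0.0001]
[-0.0111, -0.0017, -0.0001]
```

```bash
python3 - <<'E'
from m import *
z=np.load("w9.npz");K=env.calibration("wrist");T=z["T"];W=cloud(z["d"],K,T)
m=np.zeros(z["d"].shape,bool);m[135:265,250:318]=1;m&=abs(W[...,2]-.112)<.005
P=W[m][:,:2]*1e3-[568.3,19.5];r=np.radians(28.3);o1=np.array([-np.sin(r),np.cos(r)]);x1=np.array([-np.cos(r),-np.sin(r)])
a,b=P@x1,P@o1
i=(abs(a+24.5)<65);print("out hist",np.histogram(b[i],np.arange(20,100,4)))
print("x hist",np.histogram(a[(b>36)&(b<84)],np.arange(-100,50,5)))
s=(b>36)&(b<84)
for lo,hi in((-70,-40),(-30,20)):
    q=s&(a>lo)&(a<hi);print(np.percentile(b[q],[1,50,99]))
print(np.percentile(a[s],[.5,99.5]))
t=W[210:310,45:125,2];print("white thing z",np.percentile(t,[50,99]))
E
```

```text
out hist (array([  0,  65, 181,  70, 406,  53,  51,  62,  54,  53,  58,  56,  51,
        51, 267, 162,   0,   0,   0]), array([20, 24, 28, 32, 36, 40, 44, 48, 52, 56, 60, 64, 68, 72, 76, 80, 84,
       88, 92, 96]))
x hist (array([  0,   0,   0, 176,  47,  27,  27,  30,  24,  29,  29,  27,  36,
        40,  40,  34,  31,  30,  29,  31,  31,  32,  40,  45,  42,  79,
       134, 195, 100]), array([-100,  -95,  -90,  -85,  -80,  -75,  -70,  -65,  -60,  -55,  -50,
        -45,  -40,  -35,  -30,  -25,  -20,  -15,  -10,   -5,    0,    5,
         10,   15,   20,   25,   30,   35,   40,   45]))
[36.91550167 78.43086126 80.97158467]
[36.45543491 78.32720262 81.23535953]
[-82.7198962   41.41926827]
white thing z [-0.00259437  0.01533696]
```

Emit:
play_rows(steps=[{"claw":0,"dp":[0.0006,-0.0112,0],"angular":[0,0,5.62]},{"claw":0,"dp":[-0.0005,-0.0112,0],"angular":[0,0,5.62]},{"claw":0,"dp":[-0.0016,-0.0111,0],"angular":[0,0,5.62]},{"claw":0,"dp":[-0.0027,-0.0109,0],"angular":[0,0,5.62]},{"claw":0,"dp":[-0.0037,-0.0106,0],"angular":[0,0,5.62]},{"claw":0,"dp":[-0.0047,-0.0102,0],"angular":[0,0,5.62]},{"claw":0,"dp":[-0.0057,-0.0097,0],"angular":[0,0,5.62]},{"claw":0,"dp":[-0.0066,-0.0091,0],"angular":[0,0,5.62]}])

```text
clock: 22.08
tcp_pos: [0.588, -0.005, 0.2489]
orientation: [0.0, 0.147, 0.989, -0.0]
wrist_force: [0.8, 0.7, 0.7]
finger_gap: 0.0854
```

Emit:
play_rows(steps=[{"claw":0,"dp":[-0.0075,-0.0084,0],"angular":[0,0,5.62]},{"claw":0,"dp":[-0.0083,-0.0076,0],"angular":[0,0,5.62]},{"claw":0,"dp":[-0.009,-0.0068,0],"angular":[0,0,5.62]},{"claw":0,"dp":[-0.0096,-0.0058,0],"angular":[0,0,5.62]},{"claw":0,"dp":[-0.0101,-0.0049,0],"angular":[0,0,5.62]},{"claw":0,"dp":[-0.0106,-0.0039,0],"angular":[0,0,5.62]},{"claw":0,"dp":[-0.0109,-0.0028,0],"angular":[0,0,5.62]},{"claw":0,"dp":[-0.0111,-0.0017,0],"angular":[0,0,5.62]}])

```text
clock: 22.75
tcp_pos: [0.6263, -0.0865, 0.2489]
orientation: [0.0, 0.514, 0.858, -0.0]
wrist_force: [-0.7, -0.4, -0.6]
finger_gap: 0.0856
```

Emit:
play_rows(steps=[{"claw":0,"dp":[0,0,0],"angular":[0,0,0]},{"claw":0,"dp":[0,0,0],"angular":[0,0,0]},{"claw":0,"dp":[0,0,0],"angular":[0,0,0]},{"claw":0,"dp":[0,0,0],"angular":[0,0,0]},{"claw":0,"dp":[0,0,0],"angular":[0,0,0]},{"claw":0,"dp":[0,0,0],"angular":[0,0,0]},{"claw":0,"dp":[0,0,0],"angular":[0,0,0]},{"claw":0,"dp":[0,0,0],"angular":[0,0,0]}])

```text
clock: 23.42
tcp_pos: [0.626, -0.0857, 0.249]
orientation: [0.0, 0.512, 0.859, 0.0]
wrist_force: [-0.1, 0.2, 0.1]
finger_gap: 0.0855
```

```bash
python3 w.py w10; python3 - <<'E'
from m import *
z=np.load("w10.npz");K=env.calibration("wrist");T=z["T"];W=cloud(z["d"],K,T)
m=(W[...,2]>.120)&(W[...,2]<.136)&(np.hypot(W[...,0]-.626,W[...,1]+.086)<.03)&(z["d"]>.1)
print("knob",m.sum(),W[m].mean(0),W[m].min(0),W[m].max(0))
m=(abs(W[...,2]-.112)<.005)&(np.hypot(W[...,0]-.5694,W[...,1]-.0205)<.13)&(z["d"]>.1)
for c in cv2.findContours(cv2.morphologyEx(m.astype(np.uint8),0,np.ones((1,1))),0,1)[0]:
    if cv2.contourArea(c)>300:
        P=plane(c.reshape(-1,2),.113,K,T)[:,:2]*1e3;print(cv2.minAreaRect(P.astype(np.float32)))
E
python3 pl.py .626 -.086 .12 118.35 8
```

```text
t 23.42 tcp [ 0.626  -0.0857  0.249 ] yaw 118.44 zaxis [ 0. -0. -1.]
knob 320 [ 0.62464904 -0.08537596  0.12580292] [ 0.61566161 -0.09553451  0.12011595] [ 0.63482513 -0.07673553  0.12914204]
((574.4498291015625, -43.63752746582031), (115.42007446289062, 44.364742279052734), 28.48438262939453)
((632.3666381835938, 26.41916275024414), (45.357826232910156, 114.15419006347656), 28.51706314086914)
((572.6531982421875, 65.17932891845703), (114.43260192871094, 6.5513434410095215), 28.500097274780273)
((514.6051635742188, -4.7061309814453125), (45.294166564941406, 74.28871154785156), 28.11151885986328)
clock 23.47 tcp [ 0.626  -0.0858  0.249 ] yaw 118.43 tilt [ 0.0001 -0.0001] gap 0.0856 F [-0.3  0.4 -0.5] j [-15.  24.  17.  83.  -0.  46.]
ang/row [0.   0.   0.01] step 0.0161
[0.0, 0.0, 0.0161]
```

The knob is at (0.6246, −0.0854), 1.4 mm off the TCP. All cartons are within about 1–2 mm of their bays. Now I descend and grip it.

Emit:
play_rows(steps=[{"claw":0,"dp":[0,-0.0005,0.015],"angular":[0,0,0]},{"claw":0,"dp":[0,-0.0005,0.025],"angular":[0,0,0]},{"claw":0,"dp":[0,0,0.025],"angular":[0,0,0]},{"claw":0,"dp":[0,0,0.025],"angular":[0,0,0]},{"claw":0,"dp":[0,0,0.025],"angular":[0,0,0]},{"claw":0,"dp":[0,0,0.022],"angular":[0,0,0]},{"claw":0,"dp":[0,0,0.015],"angular":[0,0,0]},{"claw":0,"dp":[0,0,0.007],"angular":[0,0,0]}])

```text
clock: 24.13
tcp_pos: [0.6234, -0.086, 0.0871]
orientation: [-0.002, 0.512, 0.859, -0.001]
wrist_force: [-0.9, 0.5, 0.3]
finger_gap: 0.0854
```

Emit:
play_rows(force=30, steps=[{"claw":0,"dp":[0,0,0],"angular":[0,0,0]},{"claw":255,"dp":[0,0,0],"angular":[0,0,0]},{"claw":255,"dp":[0,0,0],"angular":[0,0,0]},{"claw":255,"dp":[0,0,0],"angular":[0,0,0]},{"claw":255,"dp":[0,0,0],"angular":[0,0,0]},{"claw":255,"dp":[0,0,0],"angular":[0,0,0]},{"claw":255,"dp":[0,0,0],"angular":[0,0,0]},{"claw":255,"dp":[0,0,0],"angular":[0,0,0]}])

```text
clock: 24.8
tcp_pos: [0.6256, -0.0866, 0.0908]
orientation: [0.001, 0.512, 0.859, 0.0]
wrist_force: [0.1, 0.4, 5.2]
finger_gap: 0.0178
```

```bash
python3 - <<'E'
from workcell import env
from h import *
s=env.get_state();T=tool(s);c=np.array([.569,.0203]);p=s["tcp_pos"][:2];d=p-c
az=np.degrees(np.arctan2(d[1],d[0]));yaw=np.degrees(np.arctan2(T[1,0],T[0,0]));print(s["tcp_pos"],"r",np.hypot(*d),"az",az,"yaw",yaw,s["wrist_force"].round(1),s["ft_torque"].round(2),s["finger_gap"],s["joint_pos"].round(2))
turn=15.0-(-61.6);print("turn",turn);n=24
a=np.radians(turn/n);r=np.hypot(*d)
# per-row chord in tool axes (constant when the tool turns with the deck)
d1=R.from_euler("z",a).as_matrix()[:2,:2]@d;m=np.r_[d1-d,0];print("dp",(T[:3,:3].T@m).round(5),"ang z",-turn/n)
E
```

```text
[ 0.62557107 -0.08664085  0.09083237] r 0.12098194882554805 az -62.121426261876316 yaw 118.39934395903559 [0.1 0.4 5.2] [ 0.03  0.2  -0.01] 0.01782647416437151 [-0.26  0.47 -0.01  1.09 -0.    0.81]
turn 76.6
dp [1.30e-04 6.74e-03 1.00e-05] ang z -3.1916666666666664
```

Gripped, with the gap at 18 mm on the 20 mm knob. I turn the deck about 75° anticlockwise along the arc and then correct.

Emit:
play_rows(steps=[{"claw":255,"dp":[0,0.0034,0],"angular":[0,0,-1.6]},{"claw":255,"dp":[0.0002,0.00674,0],"angular":[0,0,-3.19]},{"claw":255,"dp":[0.0002,0.00674,0],"angular":[0,0,-3.19]},{"claw":255,"dp":[0.0002,0.00674,0],"angular":[0,0,-3.19]},{"claw":255,"dp":[0.0002,0.00674,0],"angular":[0,0,-3.19]},{"claw":255,"dp":[0.0002,0.00674,0],"angular":[0,0,-3.19]},{"claw":255,"dp":[0.0002,0.00674,0],"angular":[0,0,-3.19]},{"claw":255,"dp":[0.0002,0.00674,0],"angular":[0,0,-3.19]}])

```text
clock: 25.47
tcp_pos: [0.664, -0.0543, 0.0908]
orientation: [0.001, 0.321, 0.947, -0.0]
wrist_force: [-1.5, -1.2, 5.4]
finger_gap: 0.0179
```

```bash
cat > az.py <<'E'
from workcell import env
from h import *
s=env.get_state();T=tool(s);d=s["tcp_pos"][:2]-[.569,.0203]
print(s["clock"],s["tcp_pos"].round(4),"r",np.hypot(*d).round(4),"az",np.degrees(np.arctan2(d[1],d[0])).round(2),"yaw",np.degrees(np.arctan2(T[1,0],T[0,0])).round(2),s["wrist_force"].round(1),s["ft_torque"].round(2),round(s["finger_gap"],4),s["joint_pos"].round(2),s["qvel"].round(3))
E
python3 az.py
```

```text
25.4667 [ 0.664  -0.0543  0.0908] r 0.1207 az -38.14 yaw 142.49 [-1.5 -1.2  5.4] [-0.23  0.4  -0.  ] 0.0179 [-0.2   0.54  0.1   1.13 -0.    0.45] [ 0.111  0.085  0.146  0.059  0.001 -0.554]
```

Following well, with low forces.

Emit:
play_rows(steps=[{"claw":255,"dp":[0.0002,0.00674,0],"angular":[0,0,-3.19]},{"claw":255,"dp":[0.0002,0.00674,0],"angular":[0,0,-3.19]},{"claw":255,"dp":[0.0002,0.00674,0],"angular":[0,0,-3.19]},{"claw":255,"dp":[0.0002,0.00674,0],"angular":[0,0,-3.19]},{"claw":255,"dp":[0.0002,0.00674,0],"angular":[0,0,-3.19]},{"claw":255,"dp":[0.0002,0.00674,0],"angular":[0,0,-3.19]},{"claw":255,"dp":[0.0002,0.00674,0],"angular":[0,0,-3.19]},{"claw":255,"dp":[0.0002,0.00674,0],"angular":[0,0,-3.19]}])

```text
clock: 26.13
tcp_pos: [0.6866, -0.0058, 0.0909]
orientation: [0.001, 0.104, 0.995, -0.001]
wrist_force: [-1.4, -1.9, 4.4]
finger_gap: 0.0179
```

Emit:
play_rows(steps=[{"claw":255,"dp":[0.0002,0.00674,0],"angular":[0,0,-3.19]},{"claw":255,"dp":[0.0002,0.00674,0],"angular":[0,0,-3.19]},{"claw":255,"dp":[0.0002,0.00674,0],"angular":[0,0,-3.19]},{"claw":255,"dp":[0.0002,0.00674,0],"angular":[0,0,-3.19]},{"claw":255,"dp":[0.0002,0.00674,0],"angular":[0,0,-3.19]},{"claw":255,"dp":[0.0001,0.00506,0],"angular":[0,0,-2.4]},{"claw":255,"dp":[0.0001,0.0034,0],"angular":[0,0,-1.6]},{"claw":255,"dp":[0,0,0],"angular":[0,0,0]}])

```text
clock: 26.8
tcp_pos: [0.6882, 0.0372, 0.0908]
orientation: [0.001, -0.069, 0.998, -0.0]
wrist_force: [1.1, 0.5, 5.9]
finger_gap: 0.0182
```

```bash
python3 az.py; python3 w.py w11;python3 - <<'E'
from m import *
z=np.load("w11.npz");K=env.calibration("wrist");T=z["T"];W=cloud(z["d"],K,T);v=W[np.abs(W[...,2]-.1125)<.004];print(len(v))
m=(abs(W[...,2]-.112)<.005)&(np.hypot(W[...,0]-.5694,W[...,1]-.0205)<.13)&(z["d"]>.1)
for c in cv2.findContours(m.astype(np.uint8),0,1)[0]:
    if cv2.contourArea(c)>300:
        P=plane(c.reshape(-1,2),.113,K,T)[:,:2]*1e3;print(cv2.minAreaRect(P.astype(np.float32)))
E
```

```text
26.8 [0.6882 0.0372 0.0908] r 0.1204 az 8.08 yaw -172.1 [1.1 0.5 5.9] [ 0.21 -0.12  0.07] 0.0182 [-0.06  0.58  0.17  1.16  0.   -0.2 ] [-0.007 -0.001  0.001 -0.002  0.014  0.035]
t 26.8 tcp [0.6882 0.0372 0.0908] yaw -172.1 zaxis [ 0.002  0.    -1.   ]
55686
((630.767333984375, 3.884552001953125), (44.37420654296875, 115.42150115966797), 8.251789093017578)
((604.0057373046875, 84.49493408203125), (76.17115020751953, 46.01504135131836), 8.508131980895996)
((596.44580078125, -35.04077911376953), (27.608840942382812, 46.071842193603516), 7.9714508056640625)
```

Emit:
play_rows(steps=[{"claw":255,"dp":[0.0001,0.0036,0],"angular":[0,0,-1.69]},{"claw":255,"dp":[0.0001,0.0036,0],"angular":[0,0,-1.69]},{"claw":255,"dp":[0.0001,0.0036,0],"angular":[0,0,-1.69]},{"claw":255,"dp":[0.0001,0.0036,0],"angular":[0,0,-1.69]},{"claw":255,"dp":[0,0,0],"angular":[0,0,0]},{"claw":255,"dp":[0,0,0],"angular":[0,0,0]},{"claw":255,"dp":[0,0,0],"angular":[0,0,0]},{"claw":255,"dp":[0,0,0],"angular":[0,0,0]}])

```text
clock: 27.52
tcp_pos: [0.6854, 0.051, 0.0909]
orientation: [0.001, -0.127, 0.992, 0.0]
wrist_force: [2.1, 0.1, 5.8]
finger_gap: 0.018
```

```bash
python3 az.py; python3 w.py w12;python3 - <<'E'
from m import *
z=np.load("w12.npz");K=env.calibration("wrist");T=z["T"];W=cloud(z["d"],K,T)
m=(abs(W[...,2]-.112)<.005)&(np.hypot(W[...,0]-.5694,W[...,1]-.0205)<.13)&(z["d"]>.1)
for c in cv2.findContours(m.astype(np.uint8),0,1)[0]:
    if cv2.contourArea(c)>300:
        P=plane(c.reshape(-1,2),.113,K,T)[:,:2]*1e3;print(cv2.minAreaRect(P.astype(np.float32)))
p,d=env.read_camera("top");np.savez("top2.npz",p=p,d=d);p2,_=env.read_camera("scene")
a=cv2.resize(p[130:240,220:360,::-1],(560,440),interpolation=cv2.INTER_CUBIC);b=cv2.resize(p2[130:260,210:350,::-1],(474,440),interpolation=cv2.INTER_CUBIC)
o=cv2.resize(cv2.hconcat([a,b]),(800,340));w=cv2.resize(z["p"][:,:,::-1],(340,255));w=cv2.copyMakeBorder(w,0,0,0,460,0)
cv2.imwrite("pics/f.png",cv2.vconcat([o,w]))
E
```

```text
27.5167 [0.6854 0.051  0.0909] r 0.1204 az 14.77 yaw -165.46 [2.1 0.1 5.8] [ 0.11 -0.19  0.09] 0.018 [-0.04  0.58  0.17  1.16  0.   -0.3 ] [-0.    -0.002 -0.001  0.    -0.002  0.001]
t 27.52 tcp [0.6854 0.051  0.0909] yaw -165.46 zaxis [ 0.003  0.001 -1.   ]
((632.2360229492188, 11.204418182373047), (44.38960266113281, 115.44869232177734), 14.902496337890625)
((596.311767578125, 88.16741943359375), (76.20455169677734, 46.05192565917969), 15.22935962677002)
((602.8448486328125, -31.489463806152344), (27.98621940612793, 45.87971878051758), 14.611960411071777)
```

View pics/f.png

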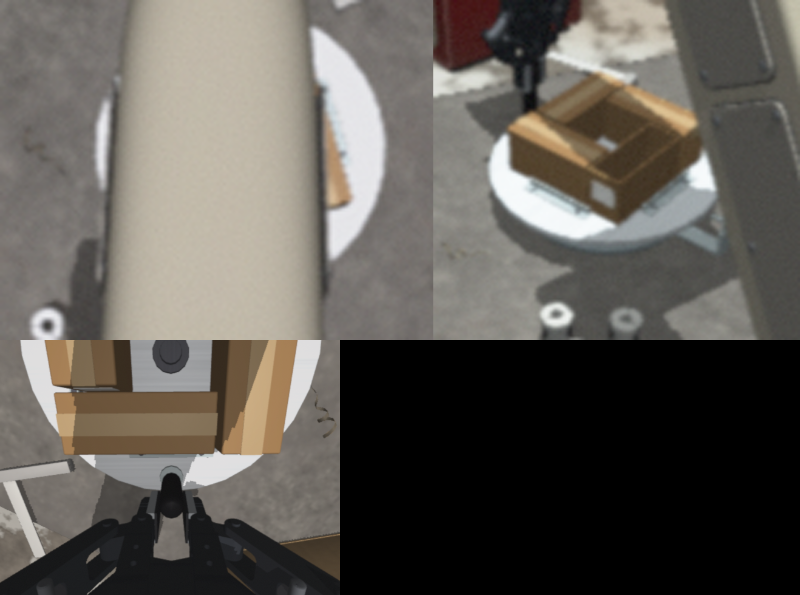

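The scene inset shows the open carton nearest the pointer with all four locked round the hub. The wrist inset shows the knob in the jaws. I'm handing in.

```bash
python3 -c "
from workcell import env
print(env.hand_in())"
```

```text
the job is handed in; nothing more can be done
None
```

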